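# Pin a pack of leg blanks in the jig

## Task

Push the three bored stool-leg blanks in the plywood jig fully back against the red stop so that their holes line up, then take the pin from its saddle and slide it through the jig and all three blanks until the shoulder of its blue knob rests against the jig. The saddle leaves only the shaft free to grip, so start the pin in the holes, let go, and take it afresh further back to send it home. Leave it there, and do not shove the other things on the bench about.

Things in the scene. Friction and masses are not known exactly. Their poses are not given: they have to be found in the camera images.
- jig: Fixed plywood jig, sizes in mm, axes x, y level, z up. Origin on the bench under the middle of the hole line. Base x=-111 to 54, 135 wide, top 14 above bench. Two upright cheeks 18 thick, inner faces y=+-39.5, outer y=+-57.5, x=-50 to 54, tops 74 above bench. Red stop bar across the back, face at x=40, top 59 above bench. Open at the front (-x) and above.
- jig_axis (a point): Middle of the jig's hole line (along jig y, x=0), 52 mm above the bench; axes as the jig. Each cheek has a 22 mm hole on this line.
- jig_entry (a point): Centre of the hole mouth on the outer face of the +y cheek, where the pin enters, going towards the jig's -y; axes as the jig.
- blank1_hole (a point): Centre of the 22 mm hole of loose wooden blank 1 (pale, next to entry cheek), mid-thickness; x along the blank, z up. Stands on edge in the channel: 100 mm long (back end 40 to +x of the hole, front end 60 to -x), 25 thick in y, top 80 above bench, 0.18 kg. Starts 12 to 40 mm short of the stop, slides easily; against the stop its hole is on the jig's hole line.
- blank2_hole (a point): Centre of the 22 mm hole of loose wooden blank 2 (darker, middle), mid-thickness; x along the blank, z up. Stands on edge in the channel: 100 mm long (back end 40 to +x of the hole, front end 60 to -x), 25 thick in y, top 80 above bench, 0.18 kg. Starts 12 to 40 mm short of the stop, slides easily; against the stop its hole is on the jig's hole line.
- blank3_hole (a point): Centre of the 22 mm hole of loose wooden blank 3 (pale, next to far cheek), mid-thickness; x along the blank, z up. Stands on edge in the channel: 100 mm long (back end 40 to +x of the hole, front end 60 to -x), 25 thick in y, top 80 above bench, 0.18 kg. Starts 12 to 40 mm short of the stop, slides easily; against the stop its hole is on the jig's hole line.
- blank1: Blank 1 itself: origin on its underside below the hole (hole 38 above it).
- blank2: Blank 2 itself: origin on its underside below the hole (hole 38 above it).
- blank3: Blank 3 itself: origin on its underside below the hole (hole 38 above it).
- pin_grip (a point): On the axis of the steel pin's shaft, 50 mm from the shoulder, 100 from the nose, close to its balance point; x along the pin to the nose (it may be rolled about x). Shaft 18 diameter, 150 long, the last 14 tapering to 8; blue knob at the tail, 32 diameter, 32 long; about 0.14 kg. Starts level in the saddle.
- pin_shoulder (a point): Pin axis at the knob's shoulder (the flat ring that stops against the jig); the knob reaches 32 from here away from the nose.
- pin_nose (a point): Pin axis at the tip of the nose.
- pin: The pin itself, origin at the shoulder, x towards the nose.
- saddle: Fixed dark wooden saddle, x along the pin to its nose, mm. Origin on the bench below the pin's shoulder; pin axis 45 above bench. Walls 40 apart, tops 60 high, hide the knob and the first 28 of the shaft (x=-38 to 28); a notched post (x=116 to 128, 45 high) carries the front. Between them the shaft is free, over a base 8 high. The pin lifts straight up.
- hammer: Bystander, to be left alone: hammer with wooden handle, lying.
- inkpot: Bystander, to be left alone: dark open ink pot, 70 mm across, 60 high.
- brush: Bystander, to be left alone: marking brush, lying.
- square: Bystander, to be left alone: try square with wooden stock and steel blade, 110 by 160 mm.
- strip: Bystander, to be left alone: pale wood strip 240 x 35 x 20 mm.
- glue: Bystander, to be left alone: white bottle with orange cap, 56 across, 150 mm high.
- wedge: Bystander, to be left alone: thin wooden wedge 90 x 30 x 12 mm.

How it is judged:
On the way, in this order (a step that is already met when the one before it is completed fails the run):
1. all three blanks stand fully back against the stop, holes in line (within 4 mm) (x of blank1_hole in the frame of jig_axis between -0.004 and 0.004 m and z of blank1_hole in the frame of jig_axis between -0.004 and 0.004 m and x of blank2_hole in the frame of jig_axis between -0.004 and 0.004 m and z of blank2_hole in the frame of jig_axis between -0.004 and 0.004 m and x of blank3_hole in the frame of jig_axis between -0.004 and 0.004 m and z of blank3_hole in the frame of jig_axis between -0.004 and 0.004 m), for 0.2 s.
2. the pin's nose has entered the jig by 20 to 130 mm along the hole line, and the fingers have let go of it (y of pin_nose in the frame of jig_entry between -0.13 and -0.02 m and x of pin_nose in the frame of jig_entry between -0.012 and 0.012 m and z of pin_nose in the frame of jig_entry between -0.012 and 0.012 m and contact force between the fingers and pin below 0.1 N), for 0.1 s.
At the end, for the whole second after the job is handed in: Blank holes within 5 mm of the jig's hole line (4 mm in height); the pin passes from the entry side through both cheeks and all blanks, shoulder within 5 mm of the entry face, both its ends within 6 mm of the hole line, axis within 0.06 rad; pin and blanks still, pin released (x of blank1_hole in the frame of jig_axis between -0.005 and 0.005 m and z of blank1_hole in the frame of jig_axis between -0.004 and 0.004 m and x of blank2_hole in the frame of jig_axis between -0.005 and 0.005 m and z of blank2_hole in the frame of jig_axis between -0.004 and 0.004 m and x of blank3_hole in the frame of jig_axis between -0.005 and 0.005 m and z of blank3_hole in the frame of jig_axis between -0.004 and 0.004 m and y of pin_shoulder in the frame of jig_entry between -0.003 and 0.005 m and x of pin_shoulder in the frame of jig_entry between -0.006 and 0.006 m and x of pin_nose in the frame of jig_axis between -0.006 and 0.006 m and z of pin_shoulder in the frame of jig_entry between -0.006 and 0.006 m and z of pin_nose in the frame of jig_axis between -0.006 and 0.006 m and angle between the x axis of pin_nose and the y axis of jig_axis, either way round below 0.06 rad and linear speed of each of pin, blank1, blank2, blank3 below 0.01 m/s and contact force between the fingers and pin below 0.1 N); the robot touches nothing.
It fails at once if a bystander is pushed more than 40 mm (distance of any of hammer, inkpot, brush, square, strip, glue, wedge from where it was at the start of the episode above 0.04 m).
It also fails if it takes over 72 s, if anything falls off the work surface, if the arm or the gripper's body presses on something with over 40 N, if the wrist force passes 120 N, or if a joint passes its speed limit or range.

## Robot

A 7-joint arm with a two-finger parallel gripper is mounted at the origin on the work surface. World frame = base frame: x ahead of the robot, y to its left, z up, the work surface at z = 0. Lengths are in m, angles in rad, forces in N, time in s.
With the tool pointing down it reaches from about 0.425 to 0.925 m from the base axis. Payload 6.8 kg.
Tool frame: the origin (TCP) lies at the centre of the arm's flange, where the gripper is bolted on; the fingertips stand 173 mm ahead of it and the grasp point (between the pads) lies 155 mm ahead of it; z points along the fingers, y is the direction in which the jaws open and shut (so a half turn about z gives the same grasp; the last joint's range is limited). The gripper opens to 85 mm and grips with 20 to 120 N. Pads are 22 mm wide; open, the fingers measure 114 mm over their backs; the gripper's body (76 mm by 85 mm) begins 54 mm behind the grasp point. The pads swing forward as they close: fully open they stand 13 mm farther back than shut.
Start: joints at [-1.288, 0.477, 0.022, 1.555, -0.011, 1.109, -0.083], TCP at [0.257, 0.624, 0.405] pointing down, gripper open.
Joint ranges: [-2.96, 2.96], [-0.34, 2.1], [-1.41, 1.46], [0.24, 2.44], [-1.37, 4.51], [0.17, 1.92], [-2.96, 2.96]. Speed limits (rad/s): [2.39, 2.39, 3.14, 3.14, 3.14, 3.14, 3.14].

## Interface

Orientations are given as a rotation vector (axis times angle).
In Python, from bench import readout, grab_frame, camera_model, r gives the robot as it stands.
- The arm moves only by the tool apply_moves, never from a script. Its argument "deltas" is a list of rows, each an object with "xyz": the shift along the world's x, y, z in m, a list of three; "turn": the turn about the world's z in rad. In form: [{"xyz": [dx, dy, dz], "turn": turn}, ...]. A call has 1 to 12 rows; each row shifts and turns the commanded pose from where the row before left it; what a row does not reach is not made up. A row lasts 1/12 s, in which the tool goes at most 41.7 mm and 7.16 degrees, less where a joint would pass 70% of its speed; a pose out of reach is approached as far as the arm can. A call with a gripper value outside its range is refused whole. "claw" is the gripper's target within -1 to 1 (shut at 1, half-way at 0, fully open at -1), set as the call begins (left out, the last holds). The fingers move at their own pace and stop on an object; "squeeze" is the grip in N (left out, the last holds). Time passes only in rows, so rows that do not move let the fingers close. It gives the time, the measured TCP pose, the force and the opening at its end, in the units of the state.
- readout.get_obs(): the state, without advancing time (a new reading comes with each control period).
- grab_frame(name): name is "scene" or "top" or "wrist"; returns the picture (400x640x3 uint8, red, green, blue); there is no depth.
- camera_model(name): a dict with "intrinsics" (3x3 intrinsics, pixels), "k1" (the pictures are not rectified: a ray, as slopes to the right and down, at radius r is drawn at 1 + k1 r^2 times it, then the intrinsics apply), "R" (3x3) and "t" (3): a world point X has camera coordinates R X + t. Camera axes: x right, y down, z forward; pixel columns grow to the right and rows downward; lengths in m; the calibration is good to about 2 mm. A picture is of the moment at which its call begins: read the wrist's pose just before it. camera_model takes no time and is no camera call; for the wrist camera it gives the pose at the moment of the call.
- r.hand_in(): hands the job in, once; it reports no verdict.
The state is a dict: "clock": time; "joints": joint angles; "qvel": joint speeds; "tau": joint torques, N m; "tcp_pos": TCP position; "orientation": TCP orientation; "contact_force": force on the tool from outside, world axes, zero at the start; "moment": the same for the moment, N m; "grip_width": finger opening in m.
Only numpy, scipy, OpenCV 4.12 (cv2) and the standard library are available. Lean on these libraries where they do the work, as an engineer would, in place of code of your own. Each camera call takes 0.05 s, during which the arm holds its last target.

## Working session

There is one attempt and no reset: what is moved stays moved. The work goes in short steps, Python scripts to look and compute and a tool call to move; the robot and the scene stay as the last step left them, time stands still between calls to the robot, and variables do not carry over. Pictures are saved under pics/ and viewed, and the job is handed in when it is done.

Besides the shell and the picture viewer there is one more tool, called after "Request:" as a command line: name --argument value ..., lists and objects as JSON in quotes. apply_moves: Moves the arm, as the interface text tells. Its arguments: {"type":"object","properties":{"deltas":{"type":"array"},"claw":{"type":"number"},"squeeze":{"type":"number"}},"required":["deltas"]}

```bash
mkdir -p pics; ls; python3 - <<'E'
from bench import readout, grab_frame, camera_model, r
import cv2
o=readout.get_obs(); print(o)
for n in ["scene","top","wrist"]:
    f=grab_frame(n); cv2.imwrite(f"pics/{n}0.png",f[:,:,::-1]); m=camera_model(n); print(n,m)
E
```

```text
pics
{'clock': 0.0, 'joints': array([-1.28811258,  0.47778246,  0.02234325,  1.55644925, -0.01147404,
        1.10933156, -0.08309165]), 'qvel': array([ 0.000109  ,  0.00014666, -0.00041825,  0.0002643 ,  0.00012441,
        0.00013574,  0.0004978 ]), 'tau': array([ 1.63345217e-04, -5.96460021e+01,  1.60761852e+00, -2.81209660e+01,
        1.23438437e-02,  9.16521123e-03, -8.98071420e-06]), 'tcp_pos': array([0.25700655, 0.62385247, 0.40373828]), 'orientation': array([-6.09845366e-01, -3.08162969e+00,  2.87704695e-03]), 'contact_force': array([-0.90333941, -0.53316268, -0.0976262 ]), 'moment': array([-0.00896472,  0.01169469,  0.00109384]), 'grip_width': 0.08568503746455787}
scene {'intrinsics': array([[377.47151331,   0.        , 320.1142485 ],
       [  0.        , 377.47151331, 197.37183255],
       [  0.        ,   0.        ,   1.        ]]), 'k1': -0.07988637280486548, 'R': array([[ 0.67272927,  0.73985571,  0.00698993],
       [ 0.54192432, -0.48628005, -0.68545586],
       [-0.50373937,  0.46491423, -0.72808063]]), 't': array([-0.40351282, -0.26866383,  1.52796892])}
top {'intrinsics': array([[371.66099894,   0.        , 321.90834099],
       [  0.        , 371.66099894, 194.79831973],
       [  0.        ,   0.        ,   1.        ]]), 'k1': -0.04486361315452487, 'R': array([[ 0.03019167, -0.99929104,  0.02249165],
       [-0.99211141, -0.03269861, -0.1210196 ],
       [ 0.12166925, -0.01866044, -0.99239527]]), 't': array([-0.01866127,  0.59942979,  1.01415584])}
wrist {'intrinsics': array([[323.42026554,   0.        , 320.30979557],
       [  0.        , 323.42026554, 198.266961  ],
       [  0.        ,   0.        ,   1.        ]]), 'k1': 0.008680630915994586, 'R': array([[ 3.80218274e-01,  9.24896756e-01,  2.34531909e-04],
       [ 8.86876787e-01, -3.64660477e-01,  2.83676404e-01],
       [ 2.62456910e-01, -1.07650952e-01, -9.58920040e-01]]), 't': array([-0.67542942, -0.03742169,  0.37888379])}
```

View pics/scene0.png

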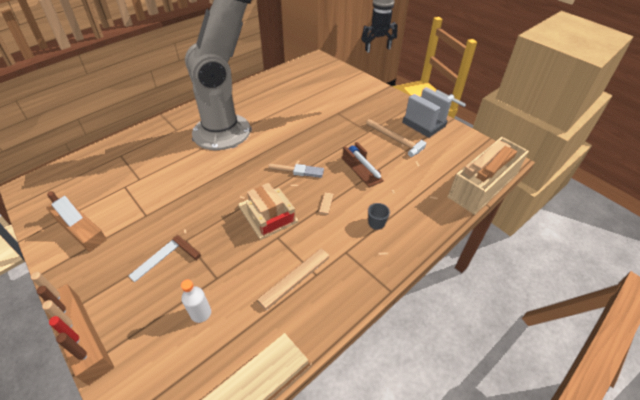

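View pics/top0.png

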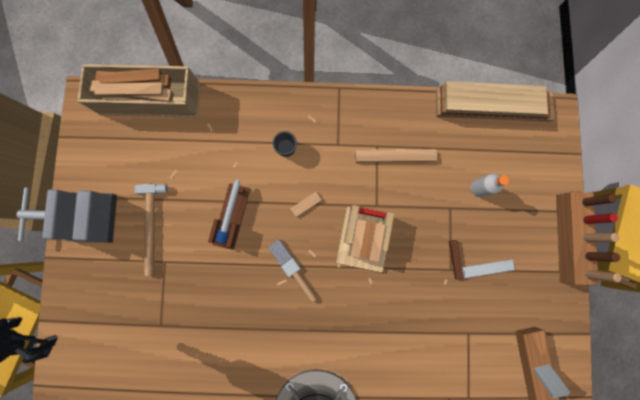

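View pics/wrist0.png

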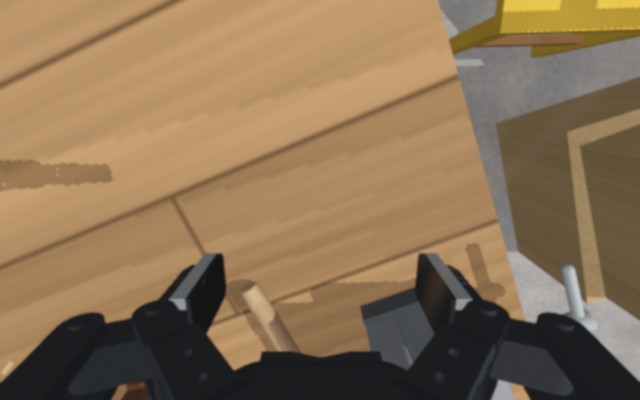

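The scene camera shows the jig at about (267,210) and the saddle and pin at about (363,165). The top camera shows the jig at (367,240) with its red stop on the far (+x) side. In the same picture the pin runs from its blue knob at (223,238) to its nose at (237,183). Next I'll enlarge those regions.

```bash
cat > h.py <<'E'
import numpy as np, cv2
from scipy.spatial.transform import Rotation as Rn
def ray(m,u,v):
    K=np.array(m["intrinsics"]);k1=m["k1"]
    d=np.array([(u-K[0,2])/K[0,0],(v-K[1,2])/K[1,1]]);s=d.copy()
    for _ in range(20): s=d/(1+k1*(s@s))
    R=np.array(m["R"]);t=np.array(m["t"])
    return -R.T@t, R.T@np.array([s[0],s[1],1])
def toz(m,u,v,z):
    c,d=ray(m,u,v); return c+d*(z-c[2])/d[2]
def proj(m,X):
    K=np.array(m["intrinsics"]); p=np.array(m["R"])@np.array(X)+np.array(m["t"])
    s=p[:2]/p[2]; s=s*(1+m["k1"]*(s@s)); return np.array([K[0,0]*s[0]+K[0,2],K[1,1]*s[1]+K[1,2]])
E
python3 - <<'E'
from h import *
from bench import camera_model,readout
a=cv2.imread("pics/top0.png")
cv2.imwrite("pics/top0j.png",cv2.resize(a[190:290,320:420],None,fx=6,fy=6,interpolation=cv2.INTER_CUBIC))
cv2.imwrite("pics/top0p.png",cv2.resize(a[165:265,190:290],None,fx=6,fy=6,interpolation=cv2.INTER_CUBIC))
o=readout.get_obs();print(Rn.from_rotvec(o["orientation"]).as_matrix().round(3))
E
```

```text
[[-0.925  0.381 -0.   ]
 [ 0.381  0.925 -0.001]
 [-0.    -0.001 -1.   ]]
```

View pics/top0j.png

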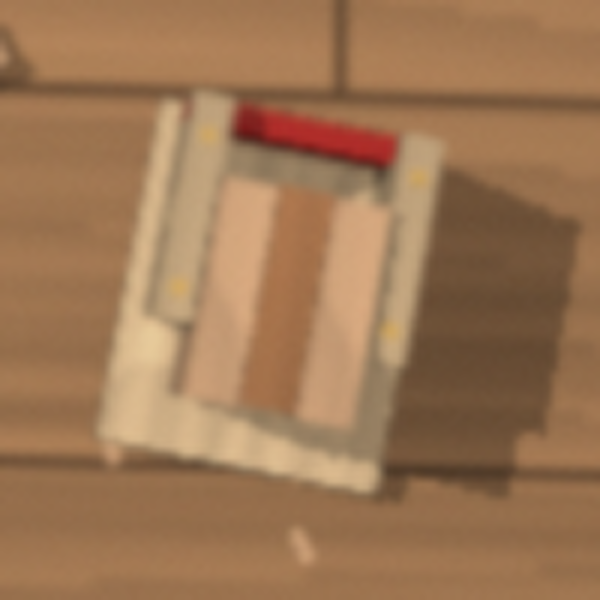

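View pics/top0p.png

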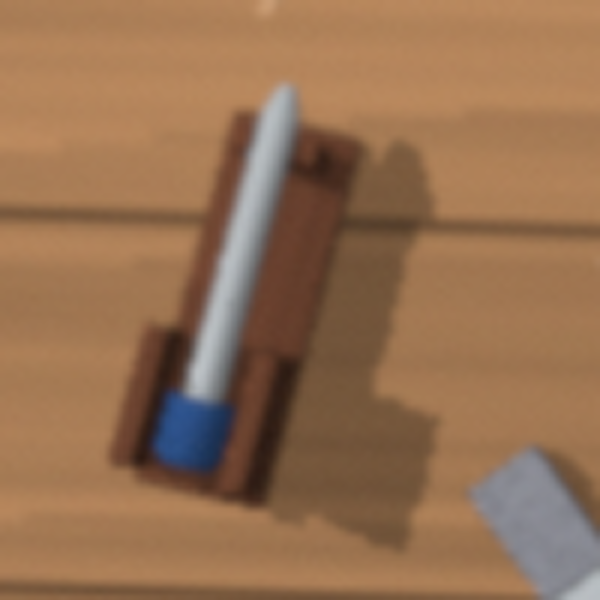

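The crops show the jig's cheek tops, stop and base front corners clearly, as well as the pin shaft from (285,85) to (205,395). I'll fit both poses from these points.

```bash
python3 - <<'E'
from h import *
from bench import camera_model
from scipy.optimize import least_squares
m=camera_model("top")
px=lambda c,o:(np.array(c)+.5)/6-.5+np.array(o)
J=[((197,92),(54,57.5,74)),((236,99),(54,39.5,74)),((400,135),(54,-39.5,74)),((443,145),(54,-57.5,74)),((403,367),(-50,-57.5,74)),((380,358),(-50,-39.5,74)),((190,322),(-50,39.5,74)),((155,315),(-50,57.5,74)),((100,437),(-111,67.5,14)),((378,492),(-111,-67.5,14))]
P=[((287,85),(150,0,45)),((194,432),(-16,0,55)),((113,464),(-38,32,60)),((207,405),(5,0,50))]
def T(p,X):
    c,s=np.cos(p[2]),np.sin(p[2]);x,y,z=np.array(X)/1e3
    return [p[0]+c*x-s*y,p[1]+s*x+c*y,z]
for D,o,p0 in((J,(320,190),[.6,-.1,0]),(P,(190,165),[.6,.25,0])):
    if o[0]==190: D=[D[0],D[1],D[3]]
    f=lambda p:np.concatenate([proj(m,T(p,X))-px(c,o) for c,X in D])
    s=least_squares(f,p0);print(s.x.round(4),s.fun.reshape(-1,2).round(2).tolist())
# blanks fronts
E
```

```text
[ 0.5081 -0.1308 -0.1638] [[-0.01, -0.24], [-0.03, -0.12], [1.04, -0.51], [0.33, -0.9], [0.43, -0.1], [-2.27, 0.12], [0.64, 0.47], [-0.09, 0.35], [-0.19, 0.47], [0.16, 0.45]]
[ 0.4863  0.2673 -0.1855] [[-0.16, 0.9], [0.01, 1.05], [0.14, -1.93]]
```

```bash
python3 - <<'E'
from h import *
from bench import camera_model,readout
o=readout.get_obs();m=camera_model("wrist")
C=-m["R"].T@m["t"];Rt=Rn.from_rotvec(o["orientation"]).as_matrix()
off=Rt.T@(C-o["tcp_pos"]);print("cam in tool",off, "axes",(Rt.T@m["R"].T).round(3).tolist())
# target tool yaw 1.407, tcp z .40 : where must tcp be for pixel (320,170) to see target
for name,tgt,yaw in(("jig",(.508,-.131,.06),1.407),("pin",(.54,.257,.045),1.385)):
    Ry=Rn.from_euler("z",yaw-np.arctan2(Rt[1,1],Rt[0,1])).as_matrix()@Rt
    mm=dict(m);mm["R"]=(Ry@(Rt.T@m["R"].T)).T
    for z in(.36,.40):
        tcp=np.array([0,0,z]);c=tcp+Ry@off;mm["t"]=-mm["R"]@c
        p=toz(mm,320,180,tgt[2]);print(name,z,(np.array(tgt)-p).round(3)[:2])
print(np.arctan2(Rt[1,1],Rt[0,1]))
E
```

```text
cam in tool [0.07211826 0.00054358 0.02981399] axes [[0.001, -0.959, -0.284], [1.0, 0.0, 0.002], [-0.002, -0.284, 0.959]]
jig 0.36 [ 0.516 -0.133]
jig 0.4 [ 0.507 -0.131]
pin 0.36 [0.545 0.256]
pin 0.4 [0.536 0.258]
1.179997015862085
```

Request:
apply_moves --deltas '[{"xyz": [0.023,-0.0305,0],"turn": 0.017},{"xyz": [0.023,-0.0305,0],"turn": 0.017},{"xyz": [0.023,-0.0305,0],"turn": 0.017},{"xyz": [0.023,-0.0305,0],"turn": 0.017},{"xyz": [0.023,-0.0305,0],"turn": 0.017},{"xyz": [0.023,-0.0305,0],"turn": 0.017},{"xyz": [0.023,-0.0305,0],"turn": 0.017},{"xyz": [0.023,-0.0305,0],"turn": 0.017},{"xyz": [0.023,-0.0305,0],"turn": 0.017},{"xyz": [0.023,-0.0305,0],"turn": 0.017},{"xyz": [0.023,-0.0305,0],"turn": 0.017},{"xyz": [0.023,-0.0305,0],"turn": 0.017}]' --claw -1

```text
clock: 1.15
tcp_pos: [0.5339, 0.2564, 0.4046]
orientation: [-0.291, -3.128, 0.0]
contact_force: [0.4, 0.7, -0.2]
grip_width: 0.0856
```

Request:
apply_moves --deltas '[{"xyz": [0,0,0],"turn": 0},{"xyz": [0,0,0],"turn": 0}]'

```text
clock: 1.32
tcp_pos: [0.5346, 0.2552, 0.4045]
orientation: [0.302, 3.127, -0.002]
contact_force: [-0.1, 0.7, -0.1]
grip_width: 0.0857
```

```bash
cat > snap.py <<'E'
import sys,pickle
from h import *
from bench import readout, grab_frame, camera_model
n,tag=sys.argv[1:3]
o=readout.get_obs();m=camera_model(n);f=grab_frame(n)[:,:,::-1]
cv2.imwrite(f"pics/{tag}.png",f);pickle.dump((m,o),open(f"pics/{tag}.pkl","wb"))
print(o["clock"],o["tcp_pos"].round(4),Rn.from_rotvec(o["orientation"]).as_matrix().round(4)[:,1],o["contact_force"].round(2),o["grip_width"],o["joints"].round(2))
if len(sys.argv)>3:
    x,y,w,h=map(int,sys.argv[3:7]);k=min(800/w,600/h)
    cv2.imwrite(f"pics/{tag}c.png",cv2.resize(f[y:y+h,x:x+w],None,fx=k,fy=k,interpolation=cv2.INTER_CUBIC));print("scale",k)
E
python3 snap.py wrist w1
```

```text
1.3167 [0.5346 0.2552 0.4045] [ 0.1915  0.9815 -0.001 ] [-0.14  0.7  -0.12] 0.08574069374099529 [-0.65  0.34  0.13  1.77 -0.05  1.04  0.87]
```

View pics/w1.png

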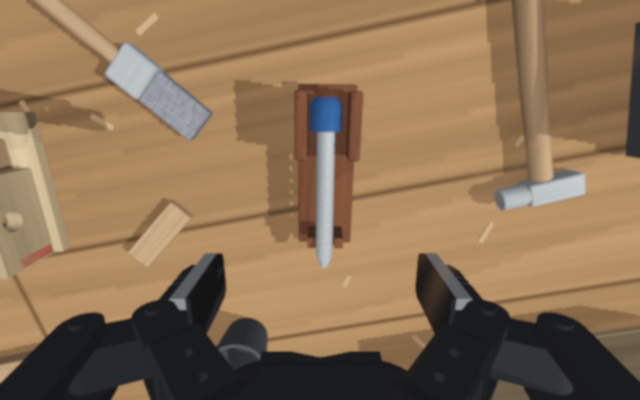

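The wrist view shows the pin nearly upright in the image: knob at (326,115), shoulder at about (326,132), nose at (324,267). I'll zoom in to measure it.

```bash
python3 - <<'E'
import cv2
a=cv2.imread("pics/w1.png");cv2.imwrite("pics/w1c.png",cv2.resize(a[80:280,280:380],None,fx=3,fy=3,interpolation=cv2.INTER_CUBIC))
E
```

```text
(no output)
```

View pics/w1c.png

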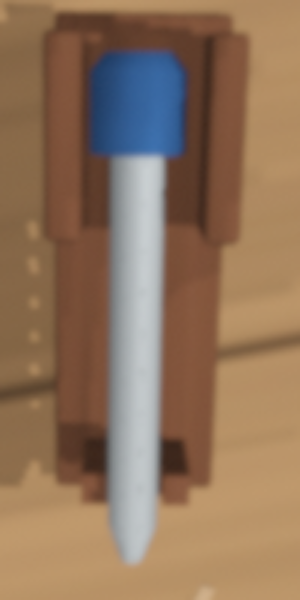

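```bash
python3 - <<'E'
from h import *
import pickle
m,o=pickle.load(open("pics/w1.pkl","rb"))
q=lambda c:((c[0]+.5)/3-.5+280,(c[1]+.5)/3-.5+80)
n=toz(m,*q((132,563)),.045)
a=toz(m,*q((136,480)),.045);b=toz(m,*q((137,200)),.045); s=toz(m,*q((137,156)),.045); s2=toz(m,*q((137,156)),.061)
print(n,a,b,s,s2)
for A,B in((b,a),(s,n)):
    d=A-B; print(np.arctan2(-d[1],-d[0]),np.linalg.norm(d))
w=[toz(m,*q(c),.060) for c in((45,238),(240,242))];print(w, np.mean(w,0))
E
```

```text
[0.64089512 0.23920095 0.045     ] [0.60776891 0.247038   0.045     ] [0.50697743 0.26653856 0.045     ] [0.49261583 0.26926308 0.045     ] [0.49122599 0.26927232 0.061     ]
-0.1911129975607278 0.10266058217471404
-0.20002868334383475 0.15129600596887352
[array([0.51141989, 0.23489302, 0.06      ]), array([0.52487318, 0.29716585, 0.06      ])] [0.51814653 0.26602944 0.06      ]
```

Request:
apply_moves --deltas '[{"xyz": [-0.0028,-0.0386,0],"turn": 0.003},{"xyz": [-0.0028,-0.0386,0],"turn": 0.003},{"xyz": [-0.0028,-0.0386,0],"turn": 0.003},{"xyz": [-0.0028,-0.0386,0],"turn": 0.003},{"xyz": [-0.0028,-0.0386,0],"turn": 0.003},{"xyz": [-0.0028,-0.0386,0],"turn": 0.003},{"xyz": [-0.0028,-0.0386,0],"turn": 0.003},{"xyz": [-0.0028,-0.0386,0],"turn": 0.003},{"xyz": [-0.0028,-0.0386,0],"turn": 0.003},{"xyz": [-0.0028,-0.0386,0],"turn": 0.003},{"xyz": [0,0,0],"turn": 0},{"xyz": [0,0,0],"turn": 0}]'

```text
clock: 2.37
tcp_pos: [0.5049, -0.1285, 0.4047]
orientation: [-0.25, -3.132, -0.0]
contact_force: [1.1, 0.6, -2.0]
grip_width: 0.0858
```

```bash
python3 snap.py wrist w2 200 60 240 180
```

```text
2.3667 [ 0.5049 -0.1285  0.4047] [1.585e-01 9.874e-01 1.000e-04] [ 1.08  0.56 -1.99] 0.0857699207845413 [-0.14  0.23  0.32  1.94 -0.08  0.99  1.63]
scale 3.3333333333333335
```

View pics/w2c.png

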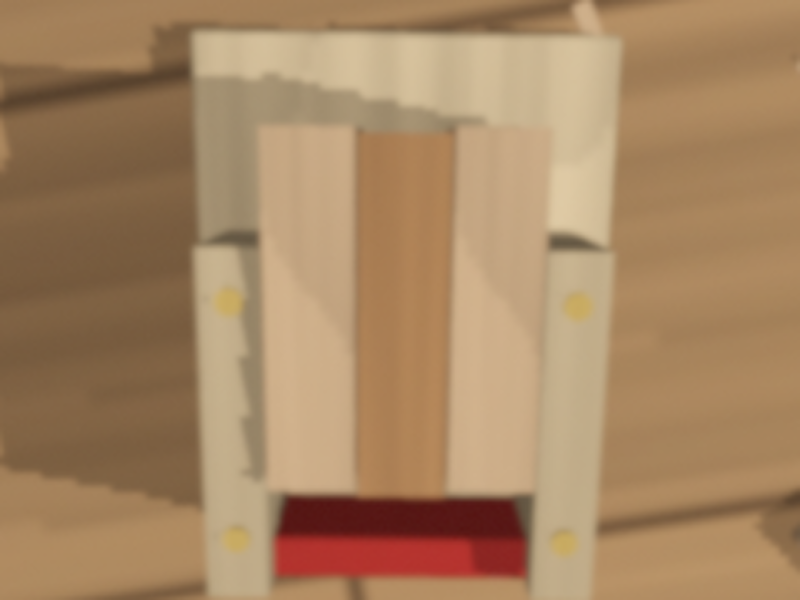

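The wrist view shows the jig square on. Blank fronts are at crop rows of about 126–131, cheek fronts at about 247–252, and the stop at about 575. I'll refine the jig pose and measure the gaps.

```bash
python3 - <<'E'
from h import *
import pickle
from scipy.optimize import least_squares
m,o=pickle.load(open("pics/w2.pkl","rb"));k=10/3
q=lambda c:np.array([(c[0]+.5)/k-.5+200,(c[1]+.5)/k-.5+60])
D=[((192,247),(-50,-57.5,74)),((613,252),(-50,57.5,74)),((549,250),(-50,39.5,74)),((192,32),(-111,-67.5,14)),((621,37),(-111,67.5,14)),((208,598),(54,-57.5,74)),((595,598),(54,57.5,74)),((275,577),(40,-39.5,59)),((525,577),(40,39.5,59))][:7]
D=[d for i,d in enumerate(D) if i not in(5,6)]
def T(p,X):
    c,s=np.cos(p[2]),np.sin(p[2]);x,y,z=np.array(X)/1e3
    return [p[0]+c*x-s*y,p[1]+s*x+c*y,z]
f=lambda p:np.concatenate([proj(m,T(p,X))-q(c) for c,X in D])
s=least_squares(f,[.508,-.131,-.164]);p=s.x;print(p.round(4),s.fun.reshape(-1,2).round(2).tolist())
print("stop proj", [((proj(m,T(p,X))-[200,60])*k).round(0).tolist() for X in((40,39.5,59),(40,-39.5,59),(54,57.5,74),(54,-57.5,74))])
c,sn=np.cos(p[2]),np.sin(p[2])
for n,cc in(("f3",(307,126)),("f2",(407,131)),("f1",(502,127)),("b3",(315,492)),("b2",(402,497)),("b1",(490,493))):
    d=toz(m,*q(cc),.080)[:2]-p[:2];print(n,(1e3*np.array([c*d[0]+sn*d[1],-sn*d[0]+c*d[1]])).round(1))
E
```

```text
[ 0.5113 -0.1285 -0.1701] [[0.82, 0.18], [0.03, 0.15], [-0.39, 0.53], [-0.85, -0.54], [0.32, -0.38]]
stop proj [[526.0, 538.0], [273.0, 536.0], [589.0, 600.0], [208.0, 596.0]]
f3 [-82.1 -25.8]
f2 [-81.2   0.3]
f1 [-82.5  25.1]
b3 [ 18.3 -24.8]
b2 [19.5  0.2]
b1 [18.  25.5]
```

Request:
apply_moves --deltas '[{"xyz": [-0.024,0.0045,-0.02],"turn": -0.003},{"xyz": [-0.024,0.0045,-0.02],"turn": -0.003},{"xyz": [-0.024,0.0045,-0.02],"turn": -0.003},{"xyz": [-0.024,0.0045,-0.02],"turn": -0.002},{"xyz": [0,0,0],"turn": 0},{"xyz": [0,0,0],"turn": 0},{"xyz": [0,0,0],"turn": 0}]' --claw 0.65

```text
clock: 3.0
tcp_pos: [0.4103, -0.1083, 0.3253]
orientation: [0.258, 3.129, 0.001]
contact_force: [0.6, -0.5, -0.1]
grip_width: 0.0153
```

```bash
python3 snap.py wrist w3
```

```text
3.0 [ 0.4103 -0.1083  0.3253] [1.635e-01 9.865e-01 6.000e-04] [ 0.62 -0.54 -0.1 ] 0.015337605210113202 [-0.16  0.17  0.3   2.22 -0.07  0.75  1.6 ]
```

View pics/w3.png

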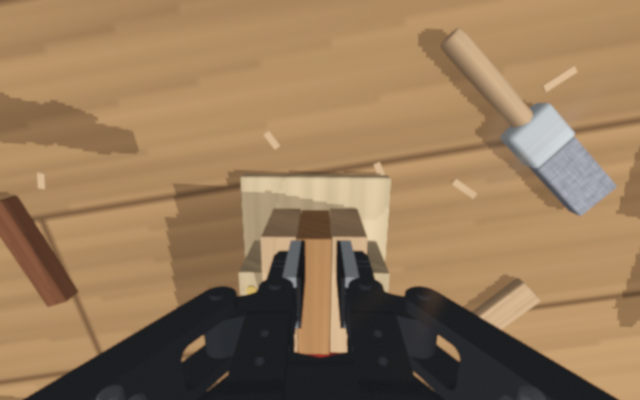

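The fingers are 15 mm apart and centred in front of the blanks, about 3 mm to +y. I'll shift them slightly and go down.

Request:
apply_moves --deltas '[{"xyz": [0,-0.003,-0.02],"turn": 0},{"xyz": [0,0,-0.02],"turn": 0},{"xyz": [0,0,-0.02],"turn": 0},{"xyz": [0,0,-0.02],"turn": 0},{"xyz": [0,0,-0.02],"turn": 0},{"xyz": [0,0,-0.02],"turn": 0},{"xyz": [0,0,0],"turn": 0},{"xyz": [0,0,0],"turn": 0}]'

```text
clock: 3.72
tcp_pos: [0.4101, -0.1127, 0.2047]
orientation: [-0.262, -3.13, -0.0]
contact_force: [0.8, -0.4, 0.4]
grip_width: 0.0147
```

```bash
python3 snap.py scene s1 220 150 120 90; python3 snap.py wrist w4
```

```text
3.7167 [ 0.4101 -0.1127  0.2047] [0.1664 0.9861 0.    ] [ 0.84 -0.39  0.42] 0.014692380944294899 [-0.07  0.42  0.23  2.3  -0.21  0.45  1.73]
scale 6.666666666666667
3.7667 [ 0.4102 -0.1128  0.2053] [1.667e-01 9.860e-01 1.000e-04] [-0.18  0.08  0.14] 0.015090205080314993 [-0.07  0.42  0.23  2.3  -0.21  0.45  1.73]
```

View pics/s1c.png

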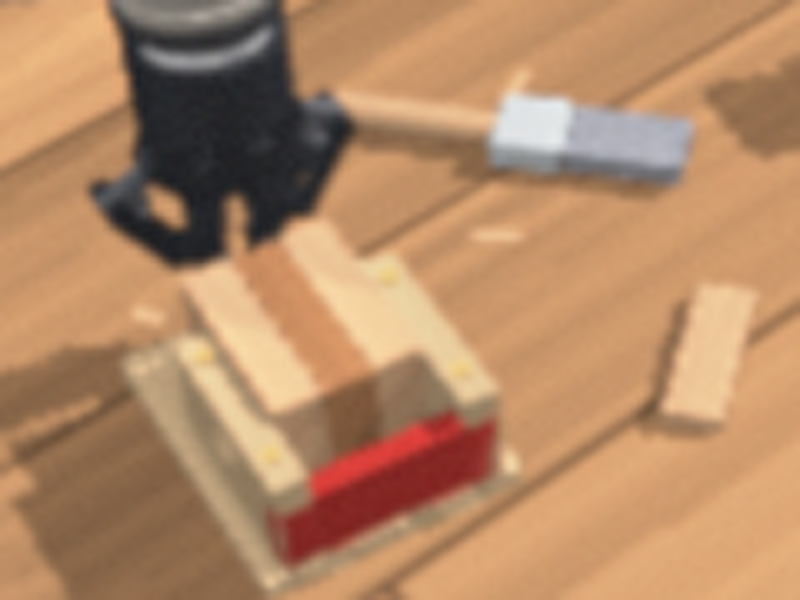

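View pics/w4.png

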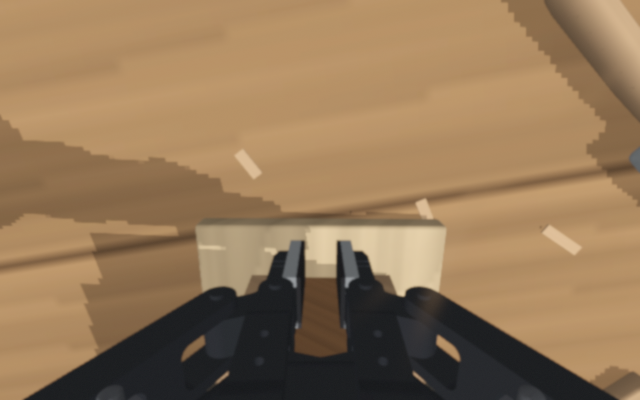

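Request:
apply_moves --deltas '[{"xyz": [0.0039,-0.0007,0],"turn": 0},{"xyz": [0.0039,-0.0007,0],"turn": 0},{"xyz": [0.0039,-0.0007,0],"turn": 0},{"xyz": [0.0039,-0.0007,0],"turn": 0},{"xyz": [0.0039,-0.0007,0],"turn": 0},{"xyz": [0.003,-0.0005,0],"turn": 0},{"xyz": [0.002,-0.0003,0],"turn": 0},{"xyz": [0.002,-0.0003,0],"turn": 0}]'

```text
clock: 4.48
tcp_pos: [0.435, -0.1174, 0.2047]
orientation: [-0.263, -3.128, -0.001]
contact_force: [-5.1, 1.5, 3.3]
grip_width: 0.0148
```

Request:
apply_moves --deltas '[{"xyz": [0.001,-0.0002,0],"turn": 0},{"xyz": [0.001,-0.0002,0],"turn": 0},{"xyz": [0.001,-0.0002,0],"turn": 0}]'

```text
clock: 4.73
tcp_pos: [0.4379, -0.118, 0.2047]
orientation: [-0.263, -3.128, -0.001]
contact_force: [-5.6, 0.9, 2.6]
grip_width: 0.0149
```

Request:
apply_moves --deltas '[{"xyz": [0.001,-0.0002,0],"turn": 0},{"xyz": [0.001,-0.0002,0],"turn": 0},{"xyz": [0.001,-0.0002,0],"turn": 0}]'

```text
clock: 4.98
tcp_pos: [0.4389, -0.1184, 0.2041]
orientation: [-0.264, -3.123, -0.002]
contact_force: [-13.1, 3.4, 5.8]
grip_width: 0.0154
```

Request:
apply_moves --deltas '[{"xyz": [0.001,-0.0002,0],"turn": 0},{"xyz": [0.001,-0.0002,0],"turn": 0}]'

```text
clock: 5.15
tcp_pos: [0.4394, -0.1187, 0.2036]
orientation: [-0.264, -3.119, -0.003]
contact_force: [-17.8, 2.2, 9.2]
grip_width: 0.0154
```

Force is rising, so the blanks seem to be on the stop. Checking with the cameras.

```bash
python3 snap.py scene s2 220 150 120 90; python3 snap.py top t2 310 180 120 90
```

```text
5.15 [ 0.4394 -0.1187  0.2036] [1.682e-01 9.857e-01 6.000e-04] [-17.78   2.19   9.18] 0.015390089272634017 [-0.06  0.46  0.23  2.23 -0.22  0.49  1.74]
scale 6.666666666666667
5.2 [ 0.4394 -0.1188  0.2036] [1.685e-01 9.857e-01 6.000e-04] [-15.38   1.6    6.66] 0.014824271365921604 [-0.06  0.46  0.23  2.23 -0.22  0.49  1.74]
scale 6.666666666666667
```

View pics/s2c.png

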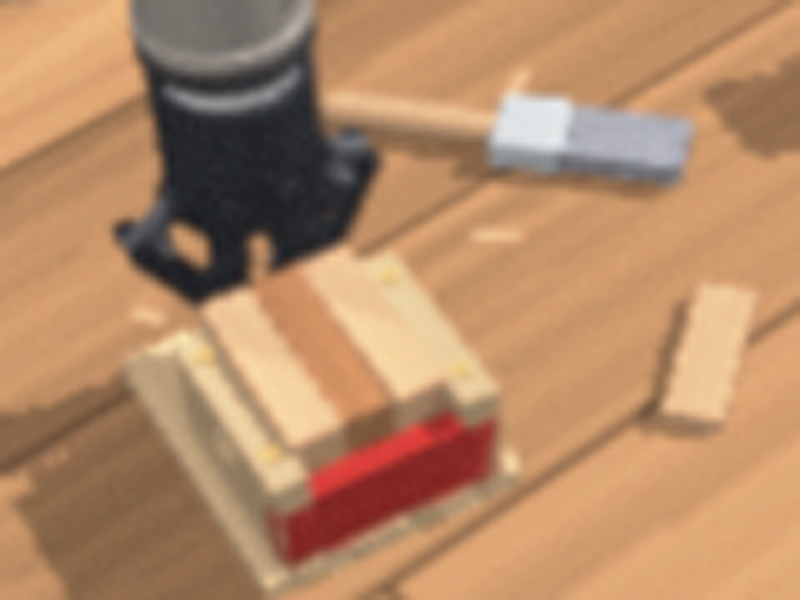

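View pics/t2c.png

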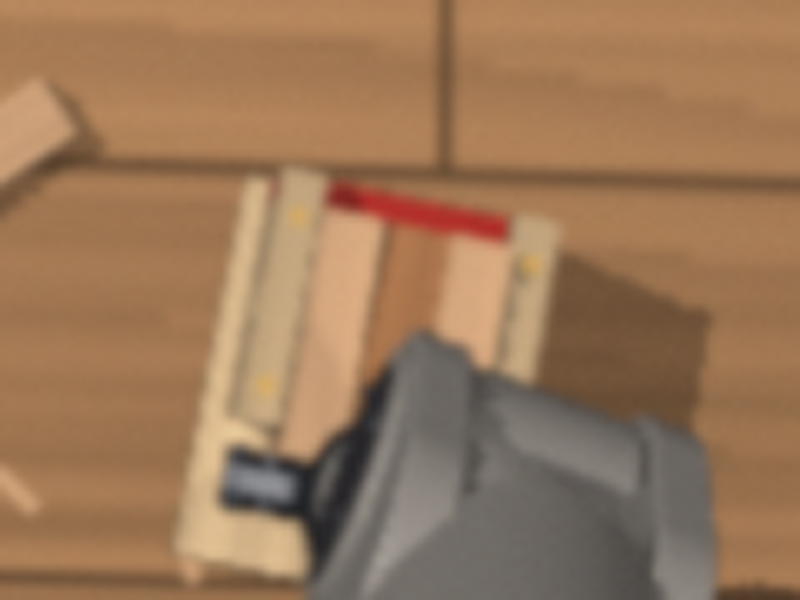

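All three blanks look flush. I'll press a little more, then back off, rise and check from above.

Request:
apply_moves --deltas '[{"xyz": [0.001,-0.0002,0],"turn": 0},{"xyz": [0.001,-0.0002,0],"turn": 0},{"xyz": [0,0,0],"turn": 0},{"xyz": [0,0,0],"turn": 0}]'

```text
clock: 5.58
tcp_pos: [0.4398, -0.1191, 0.2031]
orientation: [-0.265, -3.115, -0.003]
contact_force: [-19.8, 2.5, 7.3]
grip_width: 0.0148
```

Request:
apply_moves --deltas '[{"xyz": [-0.005,0.001,0],"turn": 0},{"xyz": [-0.008,0.0014,0],"turn": 0},{"xyz": [-0.006,0.001,0.01],"turn": 0},{"xyz": [0,0,0.03],"turn": 0},{"xyz": [0,0,0.035],"turn": 0},{"xyz": [0.01,0,0.035],"turn": 0},{"xyz": [0.02,0,0.035],"turn": 0},{"xyz": [0.025,-0.003,0.025],"turn": 0},{"xyz": [0.025,-0.003,0.025],"turn": 0},{"xyz": [0.02,-0.003,0],"turn": 0},{"xyz": [0,0,0],"turn": 0},{"xyz": [0,0,0],"turn": 0}]' --claw -1

```text
clock: 6.58
tcp_pos: [0.5275, -0.125, 0.4003]
orientation: [0.262, 3.128, -0.001]
contact_force: [-0.5, -0.2, -1.4]
grip_width: 0.0856
```

```bash
python3 snap.py wrist w5 200 60 240 180
```

```text
6.5833 [ 0.5275 -0.125   0.4003] [ 1.666e-01  9.860e-01 -1.000e-04] [-0.45 -0.18 -1.43] 0.08558956886175655 [-0.16  0.27  0.33  1.9  -0.1   0.99  1.62]
scale 3.3333333333333335
```

View pics/w5c.png

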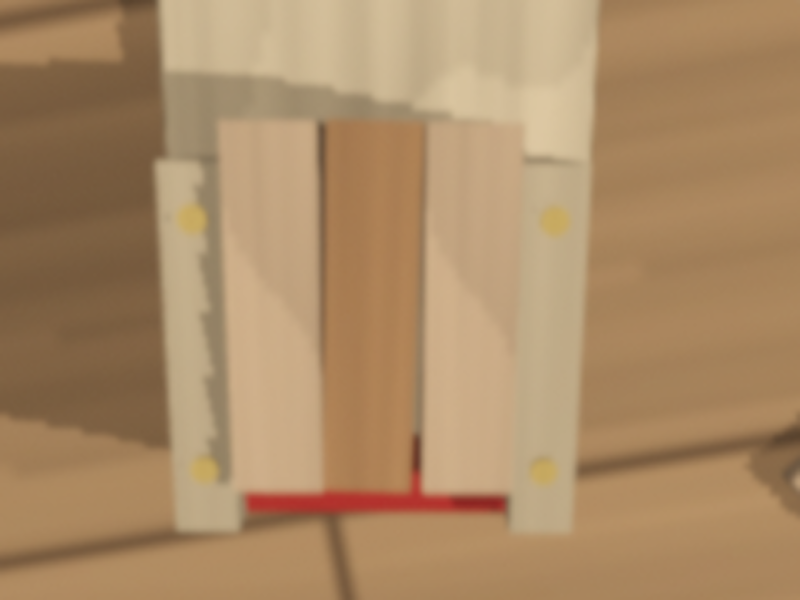

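```bash
python3 - <<'E'
from h import *
import pickle
from scipy.optimize import least_squares
m,o=pickle.load(open("pics/w5.pkl","rb"));k=10/3
q=lambda c:np.array([(c[0]+.5)/k-.5+200,(c[1]+.5)/k-.5+60])
D=[((155,160),(-50,-57.5,74)),((591,163),(-50,57.5,74)),((524,163),(-50,39.5,74)),((177,532),(54,-57.5,74)),((572,533),(54,57.5,74)),((242,531),(54,-39.5,74)),((510,533),(54,39.5,74))]
def T(p,X):
    c,s=np.cos(p[2]),np.sin(p[2]);x,y,z=np.array(X)/1e3
    return [p[0]+c*x-s*y,p[1]+s*x+c*y,z]
f=lambda p:np.concatenate([proj(m,T(p,X))-q(c) for c,X in D])
s=least_squares(f,[.508,-.131,-.164]);p=s.x;print(p.round(4),s.fun.reshape(-1,2).round(2).tolist())
c,sn=np.cos(p[2]),np.sin(p[2])
for n,cc in(("f3",(267,119)),("f2",(373,122)),("f1",(475,122)),("b3",(280,493)),("b2",(368,493)),("b1",(465,495))):
    d=toz(m,*q(cc),.080)[:2]-p[:2];print(n,(1e3*np.array([c*d[0]+sn*d[1],-sn*d[0]+c*d[1]])).round(1))
E
```

```text
[ 0.5105 -0.1289 -0.1709] [[0.43, 0.41], [0.05, 0.1], [-0.25, 0.02], [0.39, -0.3], [-0.09, -0.19], [-0.61, 0.06], [0.05, -0.26]]
f3 [-60.7 -27.2]
f2 [-60.1  -0.1]
f1 [-60.2  26.1]
b3 [ 40.2 -26.8]
b2 [40.1 -1.8]
b1 [40.6 25.7]
```

Blanks read −60/+40, so they are flush on the stop. Jig pose is (0.5105, −0.129), yaw −0.171. Now to the pin.

Request:
apply_moves --deltas '[{"xyz": [0.0015,0.0384,0],"turn": -0.0027},{"xyz": [0.0015,0.0384,0],"turn": -0.0027},{"xyz": [0.0015,0.0384,0],"turn": -0.0027},{"xyz": [0.0015,0.0384,0],"turn": -0.0027},{"xyz": [0.0015,0.0384,-0.01],"turn": -0.0027},{"xyz": [0.0015,0.0384,-0.01],"turn": -0.0027},{"xyz": [0.0015,0.0384,-0.01],"turn": -0.0027},{"xyz": [0.0015,0.0384,-0.01],"turn": -0.0027},{"xyz": [0.0015,0.0384,-0.01],"turn": -0.0027},{"xyz": [0.0015,0.0384,-0.01],"turn": -0.0027},{"xyz": [0,0,0],"turn": 0},{"xyz": [0,0,0],"turn": 0}]'

```text
clock: 7.63
tcp_pos: [0.5399, 0.2613, 0.3383]
orientation: [-0.297, -3.125, 0.001]
contact_force: [-0.1, -1.1, 0.9]
grip_width: 0.0854
```

```bash
python3 snap.py wrist w6 220 60 240 180
```

```text
7.6333 [0.5399 0.2613 0.3383] [ 0.1886  0.982  -0.0011] [-0.08 -1.12  0.85] 0.08543277420948026 [-0.68  0.43  0.16  1.81 -0.08  0.91  0.9 ]
scale 3.3333333333333335
```

View pics/w6c.png

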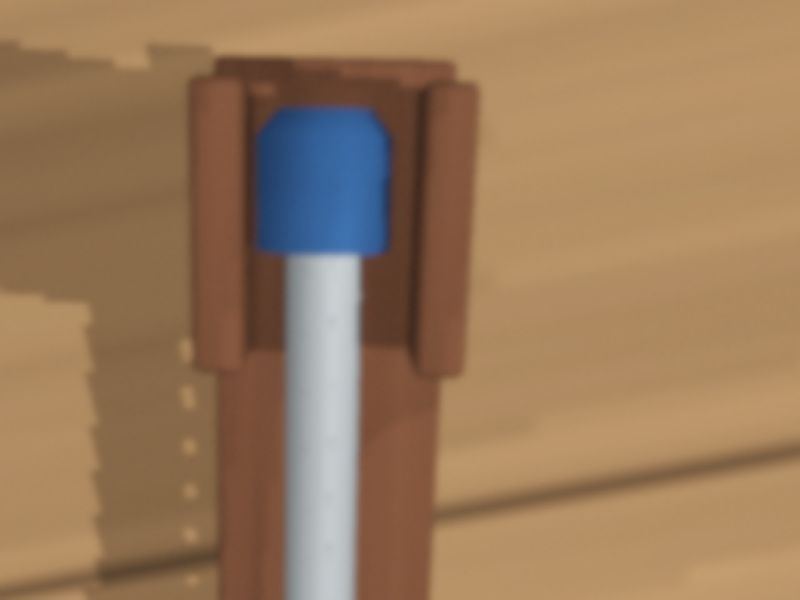

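```bash
python3 - <<'E'
from h import *
import pickle
m,o=pickle.load(open("pics/w6.pkl","rb"));k=10/3
q=lambda c:np.array([(c[0]+.5)/k-.5+220,(c[1]+.5)/k-.5+60])
a=toz(m,*q((324,256)),.047);b=toz(m,*q((321,595)),.047)
d=b-a;yaw=np.arctan2(d[1],d[0]);print(a,b,yaw)
w=[toz(m,*q(c),.060) for c in((195,370),(463,376),(192,78),(478,84))];print(np.array(w).round(4))
wf=(w[0]+w[1])/2;wb=(w[2]+w[3])/2;dd=wf-wb;print("saddle yaw",np.arctan2(dd[1],dd[0]),np.linalg.norm(dd), "origin from walls",wf-.028*np.array([np.cos(yaw),np.sin(yaw),0]))
g=a+.05*np.array([np.cos(yaw),np.sin(yaw),0]);print("grip",g, g[:2]-o["tcp_pos"][:2])
E
```

```text
[0.49365355 0.26802683 0.047     ] [0.57964683 0.25050935 0.047     ] -0.20095798343354193
[[0.5126 0.2337 0.06  ]
 [0.5259 0.2951 0.06  ]
 [0.4496 0.2475 0.06  ]
 [0.4625 0.3084 0.06  ]]
saddle yaw -0.2108643969285355 0.06461111288233864 origin from walls [0.49180922 0.26999136 0.06      ]
grip [0.54264734 0.25804642 0.047     ] [ 0.00273494 -0.00324536]
```

Request:
apply_moves --deltas '[{"xyz": [0.0027,-0.0033,-0.02],"turn": -0.013},{"xyz": [0,0,-0.02],"turn": 0},{"xyz": [0,0,-0.02],"turn": 0},{"xyz": [0,0,-0.02],"turn": 0},{"xyz": [0,0,-0.02],"turn": 0},{"xyz": [0,0,-0.02],"turn": 0},{"xyz": [0,0,-0.018],"turn": 0},{"xyz": [0,0,0],"turn": 0},{"xyz": [0,0,0],"turn": 0}]'

```text
clock: 8.43
tcp_pos: [0.5443, 0.2535, 0.2016]
orientation: [-0.33, -3.123, 0.003]
contact_force: [-0.6, -0.7, -0.5]
grip_width: 0.0857
```

```bash
python3 snap.py wrist w7
```

```text
8.4333 [0.5443 0.2535 0.2016] [ 0.2088  0.978  -0.002 ] [-0.65 -0.74 -0.54] 0.08570229071283265 [-0.64  0.62  0.13  1.89 -0.12  0.65  0.93]
```

View pics/w7.png

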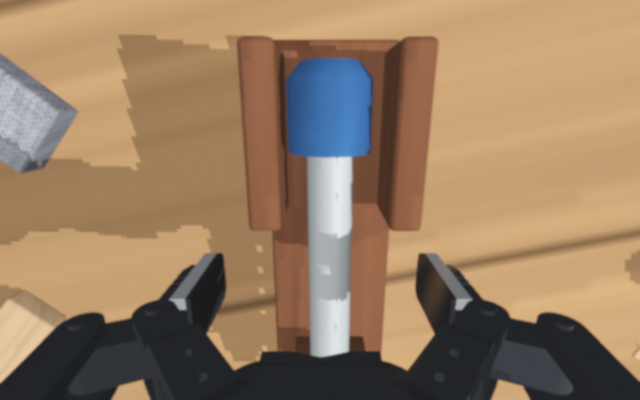

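The pin is about 9 px to the right of the finger midline, roughly 4 mm towards +y. I'll correct that and close.

Request:
apply_moves --deltas '[{"xyz": [-0.001,0.004,-0.003],"turn": 0},{"xyz": [0,0,0],"turn": 0},{"xyz": [0,0,0],"turn": 0}]'

```text
clock: 8.73
tcp_pos: [0.5435, 0.2601, 0.1996]
orientation: [0.325, 3.124, 0.002]
contact_force: [0.4, -0.6, 0.2]
grip_width: 0.0854
```

Request:
apply_moves --deltas '[{"xyz": [0,0,0],"turn": 0},{"xyz": [0,0,0],"turn": 0},{"xyz": [0,0,0],"turn": 0},{"xyz": [0,0,0],"turn": 0},{"xyz": [0,0,0],"turn": 0},{"xyz": [0,0,0],"turn": 0}]' --claw 1 --squeeze 50

```text
clock: 9.23
tcp_pos: [0.5434, 0.2595, 0.1988]
orientation: [-0.326, -3.125, 0.0]
contact_force: [-1.4, -1.0, 1.5]
grip_width: 0.0165
```

```bash
python3 snap.py wrist w8
```

```text
9.2333 [0.5434 0.2595 0.1988] [ 2.065e-01  9.784e-01 -1.000e-04] [-1.44 -1.04  1.52] 0.01648721233812996 [-0.65  0.62  0.13  1.88 -0.12  0.65  0.92]
```

View pics/w8.png

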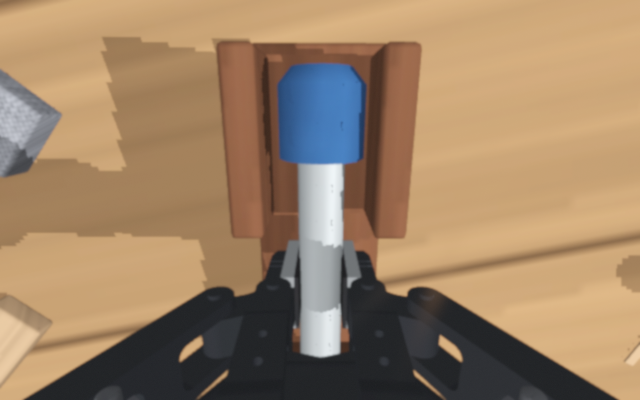

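Gripped at 16.5 mm and centred. Lift, and check where the wedge and brush are relative to the path.

Request:
apply_moves --deltas '[{"xyz": [0,0,0.008],"turn": 0},{"xyz": [0,0,0.015],"turn": 0},{"xyz": [0,0,0.02],"turn": 0},{"xyz": [0,0,0.02],"turn": 0},{"xyz": [0,0,0.02],"turn": 0},{"xyz": [0,0,0.02],"turn": 0},{"xyz": [0,0,0.01],"turn": 0},{"xyz": [0,0,0],"turn": 0}]'

```text
clock: 9.95
tcp_pos: [0.5441, 0.2599, 0.3144]
orientation: [0.326, 3.121, 0.005]
contact_force: [0.9, -0.0, -1.4]
grip_width: 0.0164
```

```bash
python3 snap.py wrist w9; python3 - <<'E'
from h import *
from bench import camera_model
m=camera_model("top")
for n,u,v,z in(("wedge",291,211,.012),("wedge",317,193,.012),("wedge",322,202,.012),("wedge",298,217,.012),("brush",269,247,.01),("brush",280,240,.01),("brush",300,270,.02),("brush",313,300,.015)):
    p=toz(m,u,v,z);d=p[:2]-[.5105,-.129];c,s=np.cos(-.171),np.sin(-.171);print(n,p.round(3),"jig",(c*d[0]+s*d[1]).round(3),(-s*d[0]+c*d[1]).round(3))
E
```

```text
9.95 [0.5441 0.2599 0.3144] [0.2064 0.9785 0.0033] [ 0.93 -0.04 -1.39] 0.01635638466035662 [-0.67  0.46  0.16  1.83 -0.1   0.86  0.9 ]
wedge [0.553 0.087 0.012] jig 0.005 0.22
wedge [0.608 0.014 0.012] jig 0.071 0.158
wedge [ 0.582 -0.001  0.012] jig 0.049 0.138
wedge [0.536 0.066 0.012] jig -0.008 0.197
brush [0.448 0.146 0.01 ] jig -0.108 0.26
brush [0.469 0.115 0.01 ] jig -0.082 0.234
brush [0.387 0.055 0.02 ] jig -0.153 0.16
brush [0.305 0.016 0.015] jig -0.227 0.108
```

View pics/w9.png

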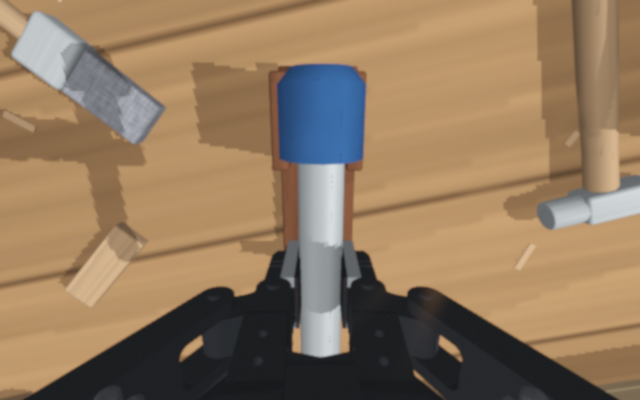

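Request:
apply_moves --deltas '[{"xyz": [0,-0.0165,0],"turn": -0.118},{"xyz": [0,-0.0165,0],"turn": -0.118},{"xyz": [0,-0.0165,0],"turn": -0.118},{"xyz": [0,-0.0165,0],"turn": -0.118},{"xyz": [0,-0.0165,0],"turn": -0.118},{"xyz": [0,-0.0165,0],"turn": -0.118},{"xyz": [0,-0.0165,0],"turn": -0.118},{"xyz": [0,-0.0165,0],"turn": -0.118},{"xyz": [0,-0.0165,0],"turn": -0.118},{"xyz": [0,-0.0165,0],"turn": -0.118},{"xyz": [0,-0.0165,0],"turn": -0.118},{"xyz": [0,-0.0165,0],"turn": -0.118}]'

```text
clock: 11.0
tcp_pos: [0.5426, 0.0608, 0.3102]
orientation: [-2.285, -2.155, 0.004]
contact_force: [0.4, 0.6, -2.2]
grip_width: 0.0165
```

Request:
apply_moves --deltas '[{"xyz": [-0.0017,-0.006,0],"turn": -0.118},{"xyz": [0,0,0],"turn": 0},{"xyz": [0,0,0],"turn": 0},{"xyz": [0,0,0],"turn": 0}]'

```text
clock: 11.33
tcp_pos: [0.5414, 0.0566, 0.3109]
orientation: [-2.398, -2.029, 0.002]
contact_force: [0.3, -0.4, -1.5]
grip_width: 0.0164
```

```bash
python3 snap.py wrist w10; python3 snap.py top t10 250 150 160 120;python3 snap.py scene s10 220 100 160 120
```

```text
11.3333 [0.5414 0.0566 0.3109] [ 0.9862 -0.1657 -0.0011] [ 0.29 -0.37 -1.53] 0.016369637586828308 [-0.67  0.42  0.57  1.99 -0.31  0.82 -0.09]
11.3833 [0.5415 0.0567 0.3111] [ 9.861e-01 -1.659e-01 -8.000e-04] [-0.44  0.18 -0.65] 0.016366648362579308 [-0.67  0.42  0.57  1.99 -0.31  0.82 -0.09]
scale 5.0
11.4333 [0.5416 0.0566 0.3113] [ 9.860e-01 -1.666e-01 -5.000e-04] [ 0.4  -1.37 -1.23] 0.016871871087410905 [-0.67  0.42  0.57  1.99 -0.31  0.82 -0.09]
scale 5.0
```

View pics/w10.png

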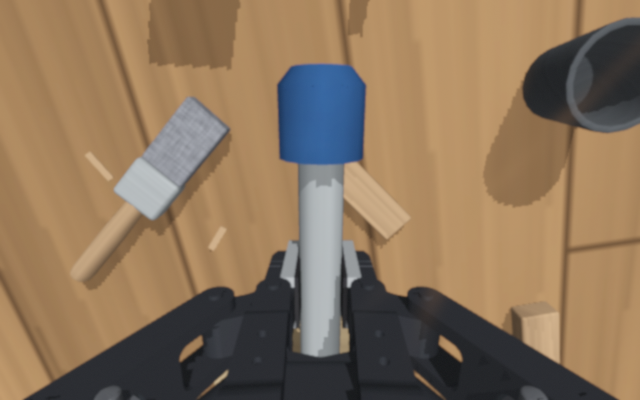

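View pics/t10c.png

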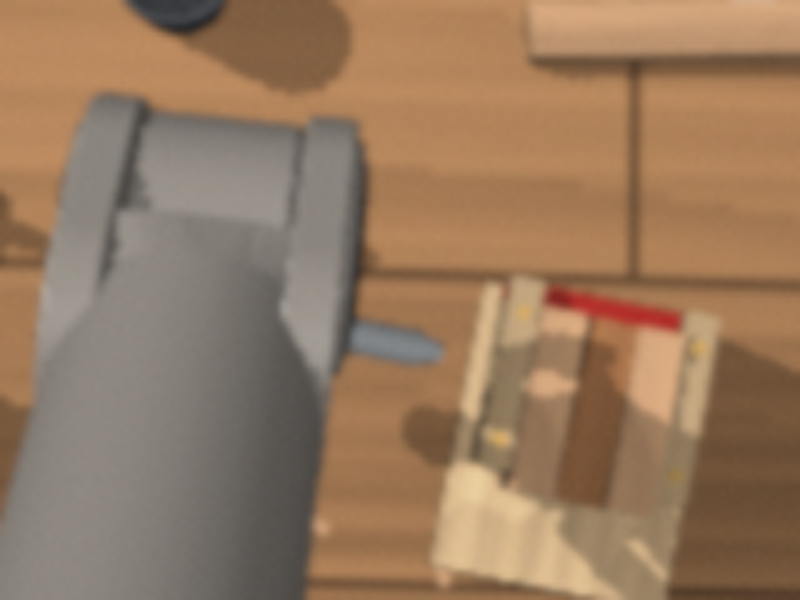

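View pics/s10c.png

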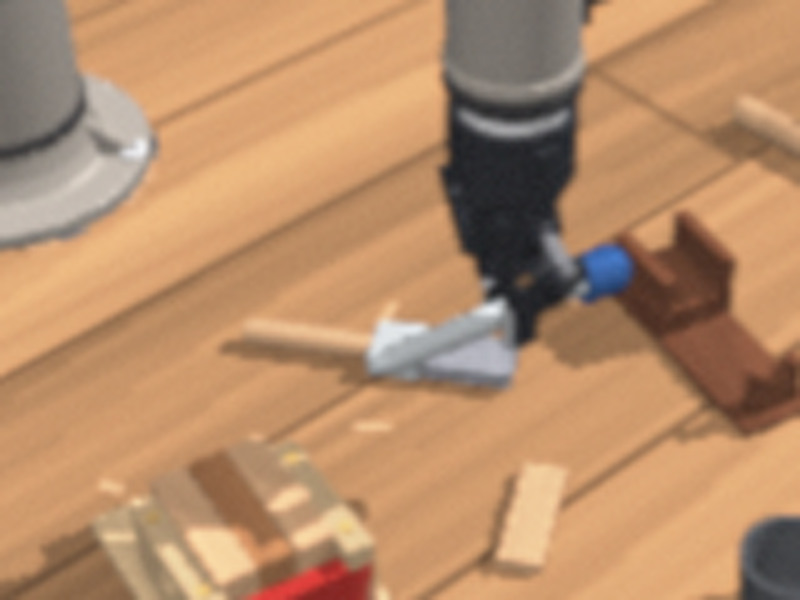

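Pin is aligned in the hand with its nose pointing at the entry, and the tool yaw is within 0.004 rad. Lowering to hole height.

Request:
apply_moves --deltas '[{"xyz": [0.0008,-0.0008,-0.02],"turn": -0.004},{"xyz": [0,0,-0.02],"turn": 0},{"xyz": [0,0,-0.02],"turn": 0},{"xyz": [0,0,-0.02],"turn": 0},{"xyz": [0,0,-0.015],"turn": 0},{"xyz": [0,0,-0.01],"turn": 0},{"xyz": [0,0,0],"turn": 0},{"xyz": [0,0,0],"turn": 0},{"xyz": [0,0,0],"turn": 0}]'

```text
clock: 12.23
tcp_pos: [0.5429, 0.0549, 0.2075]
orientation: [2.406, 2.019, 0.002]
contact_force: [0.2, 0.2, -1.5]
grip_width: 0.0166
```

```bash
python3 snap.py top t11 270 160 140 105;python3 snap.py scene s11 220 130 120 90
```

```text
12.2333 [0.5429 0.0549 0.2075] [ 0.9848 -0.1738  0.0013] [ 0.2  0.2 -1.5] 0.016639754435418957 [-0.57  0.59  0.46  2.03 -0.44  0.62  0.01]
scale 5.714285714285714
12.2833 [0.543  0.0549 0.2077] [ 0.9848 -0.1739  0.0017] [ 0.68  0.56 -0.49] 0.01640677710321576 [-0.57  0.59  0.46  2.03 -0.44  0.62  0.01]
scale 6.666666666666667
```

View pics/t11c.png

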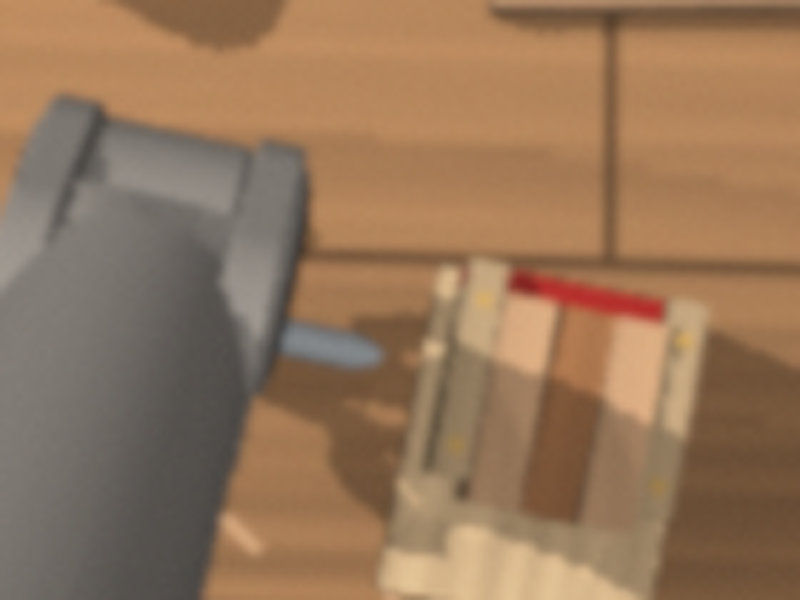

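View pics/s11c.png

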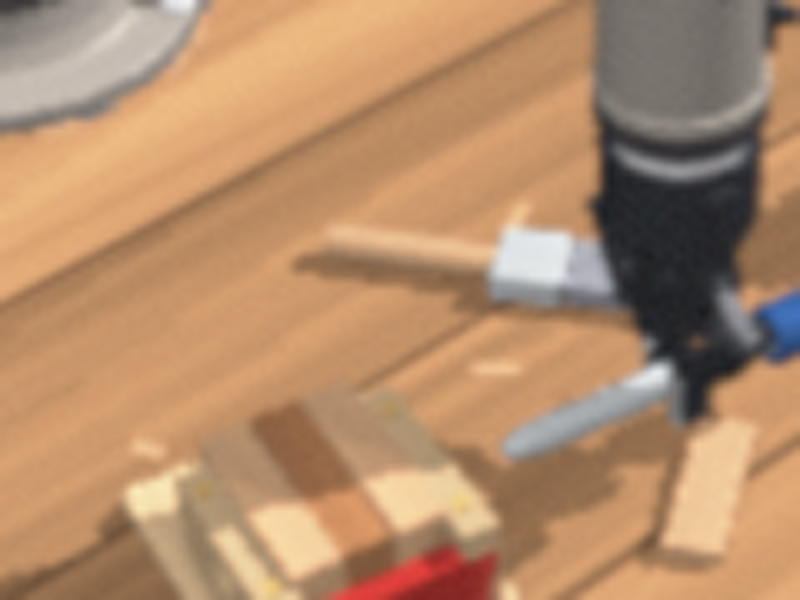

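```bash
python3 - <<'E'
from h import *
import pickle
from scipy.optimize import least_squares
mt,_=pickle.load(open("pics/t11.pkl","rb"));ms,_=pickle.load(open("pics/s11.pkl","rb"))
qt=lambda c:np.array([(c[0]+.5)*.175-.5+270,(c[1]+.5)*.175-.5+160])
qs=lambda c:np.array([(c[0]+.5)*.15-.5+220,(c[1]+.5)*.15-.5+130])
def tri(a,b):
    f=lambda X:np.concatenate([proj(mt,X)-qt(a),proj(ms,X)-qs(b)])
    s=least_squares(f,[.5,0,.05]);return s.x,s.fun
for yaw,p in((-.1709,(.5105,-.129)),(-.1638,(.5081,-.1308))):
  c,s=np.cos(yaw),np.sin(yaw)
  def J(X): d=X[:2]-np.array(p);return (1e3*np.array([c*d[0]+s*d[1],-s*d[0]+c*d[1],X[2]])).round(1)
  for n,a,b in(("nose",(383,353),(506,448)),("corner +y back outer (54,57.5,74)",(473,258),(499,522)),):
    X,f=tri(a,b);print(n,X.round(4),J(X),f.round(1))
  for n,a in(("nose@52",(383,353)),("axis@52",(300,341))): print(n,J(toz(mt,*qt(a),.052)))
# predicted landmarks in scene with wrist jig pose
c,s=np.cos(-.171),np.sin(-.171)
for X in((54,57.5,74),(54,39.5,74),(54,-57.5,74),(-50,57.5,74),(0,57.5,52),(-60,12.5,80),(40,-12.5,80)):
  x,y,z=np.array(X)/1e3;P=[.5105+c*x-s*y,-.129+s*x+c*y,z]
  print(X,"scene crop",((proj(ms,P)-[220,130]+.5)/.15-.5).round(0),"top crop",((proj(mt,P)-[270,160]+.5)/.175-.5).round(0))
P=[.5429-.1*np.sin(.171),.0549-.1*np.cos(.171),.0535];print("nose pred",((proj(ms,P)-[220,130]+.5)/.15-.5).round(0),((proj(mt,P)-[270,160]+.5)/.175-.5).round(0))
E
```

```text
nose [ 0.5257 -0.0413  0.0556] [ 0.  89.  55.6] [-0.3 -0.2 -0.4  0. ]
corner +y back outer (54,57.5,74) [ 0.5714 -0.0823  0.0714] [52.1 56.4 71.4] [-0.3 -0.2 -0.4  0. ]
nose@52 [-0.2 87.9 52. ]
axis@52 [ -2.6 128.4  52. ]
nose [ 0.5257 -0.0413  0.0556] [ 2.7 91.2 55.6] [-0.3 -0.2 -0.4  0. ]
corner +y back outer (54,57.5,74) [ 0.5714 -0.0823  0.0714] [54.6 58.2 71.4] [-0.3 -0.2 -0.4  0. ]
nose@52 [ 2.5 90.1 52. ]
axis@52 [  0.4 130.6  52. ]
(54, 57.5, 74) scene crop [500. 520.] top crop [471. 252.]
(54, 39.5, 74) scene crop [466. 536.] top crop [508. 259.]
(54, -57.5, 74) scene crop [274. 624.] top crop [706. 300.]
(-50, 57.5, 74) scene crop [393. 383.] top crop [429. 467.]
(0, 57.5, 52) scene crop [446. 479.] top crop [445. 365.]
(-60, 12.5, 80) scene crop [298. 397.] top crop [520. 508.]
(40, -12.5, 80) scene crop [349. 553.] top crop [611. 309.]
nose pred [500. 454.] [386. 352.]
```

Pin height reads about 54 mm, so I'll lower it 2 mm and shift slightly. Then approach until the tip is just in the hole and check the force.

Request:
apply_moves --deltas '[{"xyz": [-0.0008,0,-0.002],"turn": 0.003},{"xyz": [-0.00085,-0.0049,0],"turn": 0},{"xyz": [-0.00085,-0.0049,0],"turn": 0},{"xyz": [-0.00085,-0.0049,0],"turn": 0},{"xyz": [-0.00085,-0.0049,0],"turn": 0},{"xyz": [-0.00085,-0.0049,0],"turn": 0},{"xyz": [-0.0005,-0.003,0],"turn": 0},{"xyz": [-0.0005,-0.003,0],"turn": 0},{"xyz": [-0.0005,-0.003,0],"turn": 0},{"xyz": [0,0,0],"turn": 0}]'

```text
clock: 13.17
tcp_pos: [0.5358, 0.0206, 0.2048]
orientation: [2.405, 2.021, -0.0]
contact_force: [-0.7, -0.1, -1.6]
grip_width: 0.0163
```

```bash
python3 snap.py top t12 270 160 140 105;python3 snap.py scene s12 220 130 120 90
```

```text
13.1667 [0.5358 0.0206 0.2048] [ 9.851e-01 -1.720e-01  1.000e-04] [-0.69 -0.08 -1.59] 0.01629681697934372 [-0.51  0.58  0.46  2.06 -0.44  0.6   0.08]
scale 5.714285714285714
13.2167 [0.5358 0.021  0.2047] [ 0.9852 -0.1716 -0.    ] [-0.22 -0.33 -1.26] 0.01622525199197844 [-0.51  0.58  0.46  2.06 -0.44  0.6   0.08]
scale 6.666666666666667
```

View pics/t12c.png

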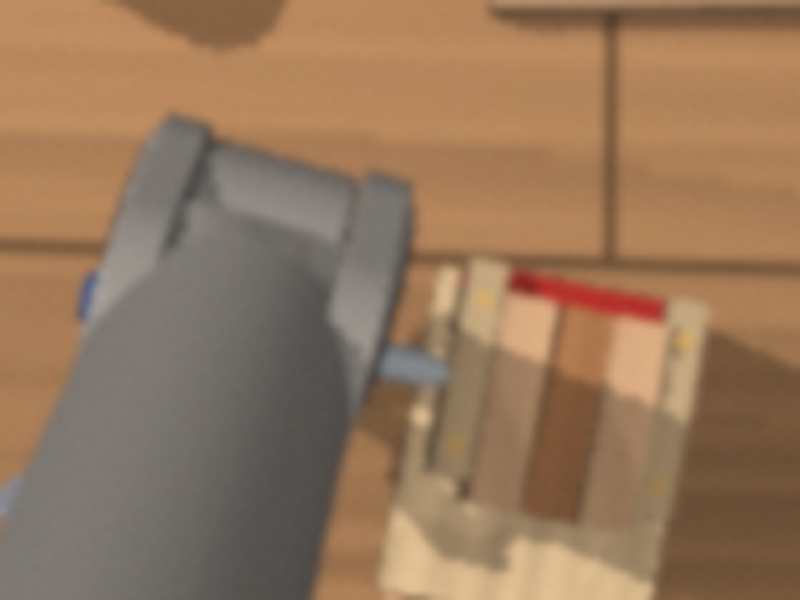

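View pics/s12c.png

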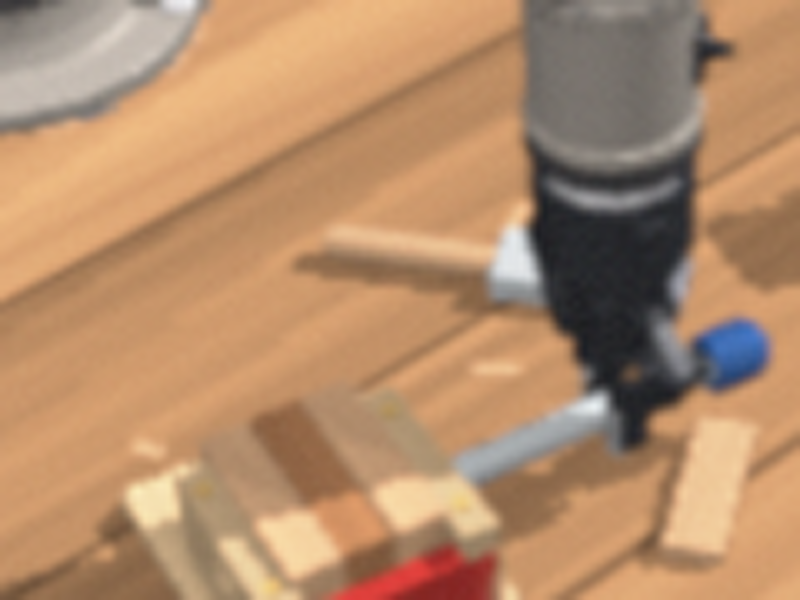

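The tip is about 5 mm in with no contact force. Continuing.

Request:
apply_moves --deltas '[{"xyz": [-0.0004,-0.0025,0],"turn": 0},{"xyz": [-0.0004,-0.0025,0],"turn": 0},{"xyz": [-0.0004,-0.0025,0],"turn": 0},{"xyz": [-0.0004,-0.0025,0],"turn": 0},{"xyz": [-0.0004,-0.0025,0],"turn": 0}]'

```text
clock: 13.68
tcp_pos: [0.5338, 0.0085, 0.2047]
orientation: [2.404, 2.022, -0.0]
contact_force: [0.3, -0.0, -1.4]
grip_width: 0.0163
```

Request:
apply_moves --deltas '[{"xyz": [-0.0004,-0.0025,0],"turn": 0},{"xyz": [-0.0004,-0.0025,0],"turn": 0},{"xyz": [-0.0004,-0.0025,0],"turn": 0},{"xyz": [-0.0004,-0.0025,0],"turn": 0},{"xyz": [-0.0004,-0.0025,0],"turn": 0}]'

```text
clock: 14.1
tcp_pos: [0.5318, -0.0039, 0.2047]
orientation: [2.404, 2.022, 0.0]
contact_force: [0.6, 0.5, -1.1]
grip_width: 0.0158
```

Request:
apply_moves --deltas '[{"xyz": [-0.0004,-0.0025,0],"turn": 0},{"xyz": [-0.0004,-0.0025,0],"turn": 0},{"xyz": [-0.0004,-0.0025,0],"turn": 0},{"xyz": [-0.0004,-0.0025,0],"turn": 0},{"xyz": [-0.0004,-0.0025,0],"turn": 0}]'

```text
clock: 14.52
tcp_pos: [0.5298, -0.0164, 0.2047]
orientation: [2.404, 2.022, 0.0]
contact_force: [0.3, -0.4, -1.4]
grip_width: 0.0161
```

Request:
apply_moves --deltas '[{"xyz": [-0.0006,-0.0034,0],"turn": 0},{"xyz": [-0.0006,-0.0034,0],"turn": 0},{"xyz": [-0.0006,-0.0034,0],"turn": 0},{"xyz": [-0.0006,-0.0034,0],"turn": 0},{"xyz": [-0.0006,-0.0034,0],"turn": 0},{"xyz": [-0.0006,-0.0034,0],"turn": 0}]'

```text
clock: 15.02
tcp_pos: [0.5262, -0.037, 0.2047]
orientation: [2.404, 2.022, 0.0]
contact_force: [0.2, -1.0, -1.0]
grip_width: 0.0164
```

Request:
apply_moves --deltas '[{"xyz": [-0.0006,-0.0034,0],"turn": 0},{"xyz": [-0.0006,-0.0034,0],"turn": 0},{"xyz": [-0.0006,-0.0034,0],"turn": 0},{"xyz": [-0.0006,-0.0034,0],"turn": 0},{"xyz": [-0.0005,-0.003,0],"turn": 0}]'

```text
clock: 15.43
tcp_pos: [0.5233, -0.0536, 0.2047]
orientation: [2.404, 2.022, -0.0]
contact_force: [0.2, -0.7, -0.7]
grip_width: 0.0164
```

```bash
python3 snap.py wrist w13;python3 snap.py scene s13 220 130 120 90
```

```text
15.4333 [ 0.5233 -0.0536  0.2047] [ 0.9852 -0.1713  0.    ] [ 0.16 -0.71 -0.7 ] 0.01641013560828671 [-0.37  0.57  0.45  2.08 -0.43  0.59  0.21]
15.4833 [ 0.5232 -0.0543  0.2048] [ 9.851e-01 -1.721e-01  1.000e-04] [-1.28 -0.33 -1.45] 0.01628871118549979 [-0.37  0.57  0.45  2.08 -0.43  0.59  0.21]
scale 6.666666666666667
```

View pics/w13.png

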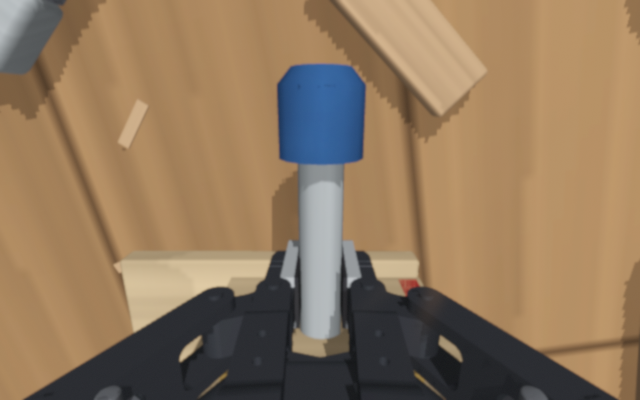

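View pics/s13c.png

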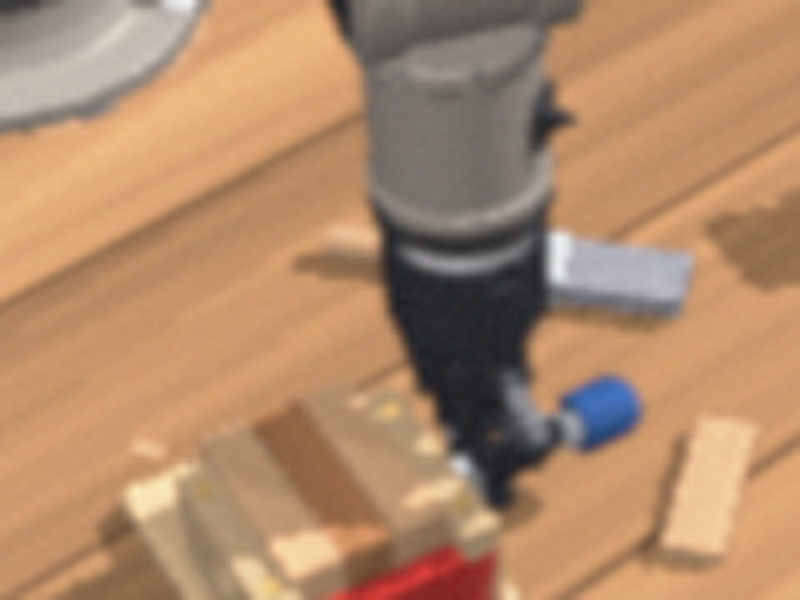

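About 81 mm in with no contact. Releasing, then looking.

Request:
apply_moves --deltas '[{"xyz": [0,0,0],"turn": 0},{"xyz": [0,0,0],"turn": 0},{"xyz": [0,0,0],"turn": 0},{"xyz": [0,0,0],"turn": 0},{"xyz": [0,0,0],"turn": 0},{"xyz": [0,0,0],"turn": 0}]' --claw -1

```text
clock: 16.03
tcp_pos: [0.5234, -0.053, 0.2048]
orientation: [2.404, 2.023, 0.0]
contact_force: [0.1, 0.1, -0.3]
grip_width: 0.0846
```

```bash
python3 snap.py wrist w14;python3 snap.py scene s14 220 130 120 90
```

```text
16.0333 [ 0.5234 -0.053   0.2048] [ 9.853e-01 -1.709e-01  1.000e-04] [ 0.11  0.1  -0.27] 0.08460902545087096 [-0.37  0.57  0.45  2.08 -0.43  0.59  0.21]
16.0833 [ 0.5234 -0.0531  0.2047] [ 9.853e-01 -1.710e-01  1.000e-04] [-0.49 -0.39  1.11] 0.0854551214614242 [-0.37  0.57  0.45  2.08 -0.43  0.59  0.21]
scale 6.666666666666667
```

View pics/w14.png

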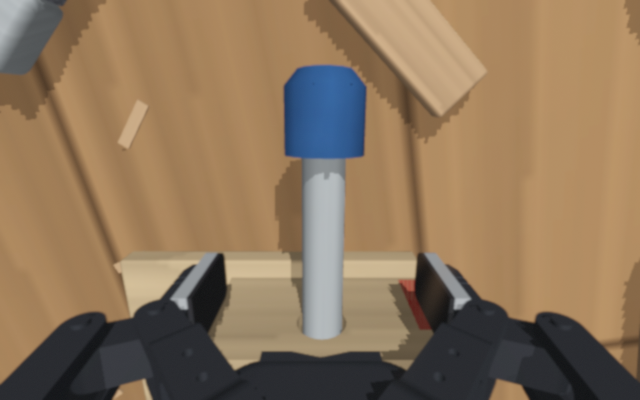

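View pics/s14c.png

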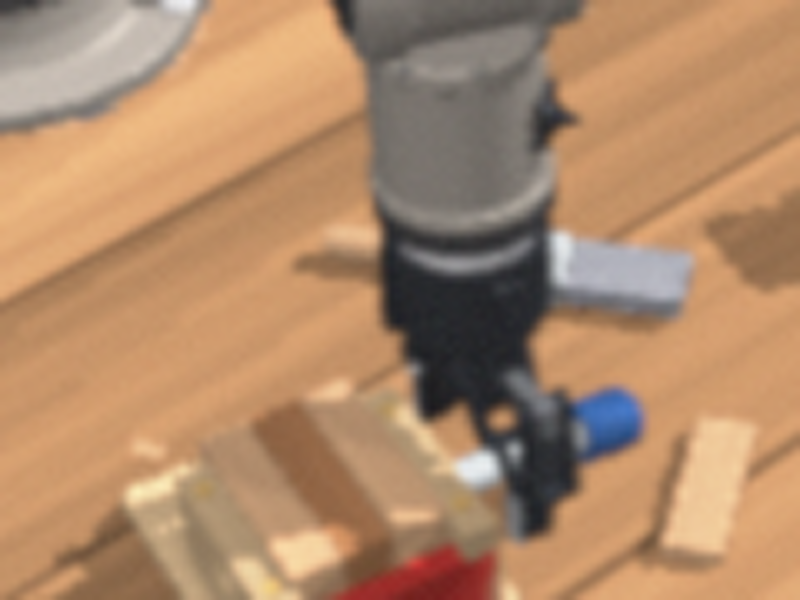

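The pin rests in the holes, slightly knob-down. Backing along the pin 68 mm and 3 mm lower, to straddle the knob.

Request:
apply_moves --deltas '[{"xyz": [0.0017,0.0096,0],"turn": 0},{"xyz": [0.0017,0.0096,0],"turn": 0},{"xyz": [0.0017,0.0096,0],"turn": 0},{"xyz": [0.0017,0.0096,0],"turn": 0},{"xyz": [0.0016,0.0096,-0.001],"turn": 0},{"xyz": [0.0016,0.0096,-0.001],"turn": 0},{"xyz": [0.0016,0.0094,-0.001],"turn": 0},{"xyz": [0,0,0],"turn": 0},{"xyz": [0,0,0],"turn": 0}]'

```text
clock: 16.88
tcp_pos: [0.535, 0.0146, 0.2015]
orientation: [-2.402, -2.024, 0.0]
contact_force: [0.5, 0.2, 1.2]
grip_width: 0.0854
```

```bash
python3 snap.py wrist w15;python3 snap.py scene s15 220 130 120 90
```

```text
16.8833 [0.535  0.0146 0.2015] [ 9.855e-01 -1.697e-01 -2.000e-04] [0.52 0.16 1.19] 0.0854107531984642 [-0.49  0.58  0.45  2.06 -0.44  0.59  0.09]
16.9333 [0.5349 0.0138 0.2016] [ 9.853e-01 -1.709e-01 -1.000e-04] [ 0.12 -1.12  0.13] 0.0854249272504737 [-0.49  0.58  0.45  2.06 -0.44  0.59  0.09]
scale 6.666666666666667
```

View pics/w15.png

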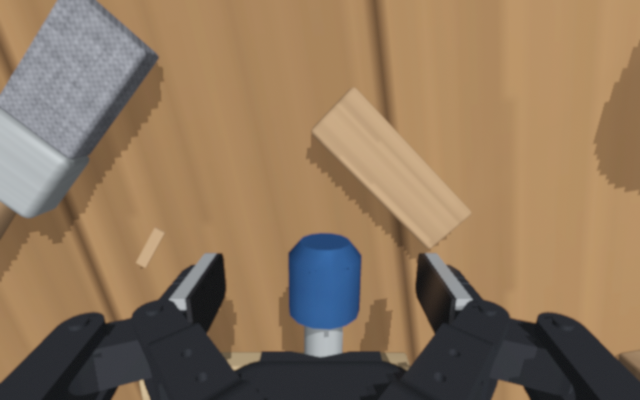

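View pics/s15c.png

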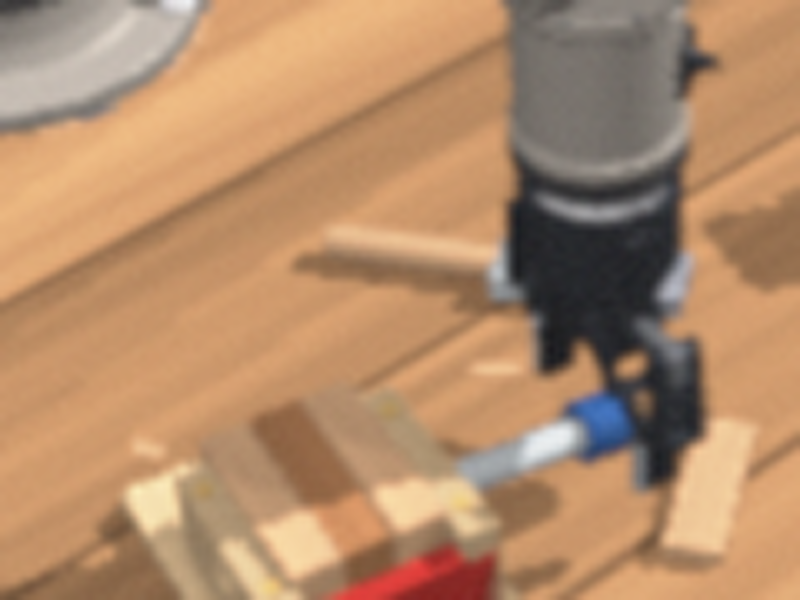

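The knob spans rows 233–325, centred at (325,279), right on the grasp row. Closing on it.

Request:
apply_moves --deltas '[{"xyz": [0,0,0],"turn": 0},{"xyz": [0,0,0],"turn": 0},{"xyz": [0,0,0],"turn": 0},{"xyz": [0,0,0],"turn": 0},{"xyz": [0,0,0],"turn": 0}]' --claw 1 --squeeze 40

```text
clock: 17.4
tcp_pos: [0.535, 0.0136, 0.2018]
orientation: [2.404, 2.022, 0.0]
contact_force: [-0.7, -1.1, 0.4]
grip_width: 0.0309
```

Request:
apply_moves --deltas '[{"xyz": [0,0,0.001],"turn": 0},{"xyz": [0,0,0.001],"turn": 0},{"xyz": [0,0,0.001],"turn": 0},{"xyz": [0,0,0],"turn": 0}]'

```text
clock: 17.73
tcp_pos: [0.5349, 0.0139, 0.2048]
orientation: [-2.404, -2.022, 0.0]
contact_force: [1.2, -0.3, -2.2]
grip_width: 0.0307
```

```bash
python3 snap.py wrist w16;python3 snap.py scene s16 220 130 120 90
```

```text
17.7333 [0.5349 0.0139 0.2048] [ 9.853e-01 -1.711e-01 -2.000e-04] [ 1.23 -0.27 -2.19] 0.030721273261430652 [-0.5   0.58  0.45  2.06 -0.44  0.6   0.09]
17.7833 [0.5349 0.0139 0.2047] [ 9.852e-01 -1.712e-01 -3.000e-04] [ 0.05 -0.21 -1.77] 0.030407394143757 [-0.5   0.58  0.45  2.06 -0.44  0.6   0.09]
scale 6.666666666666667
```

View pics/w16.png

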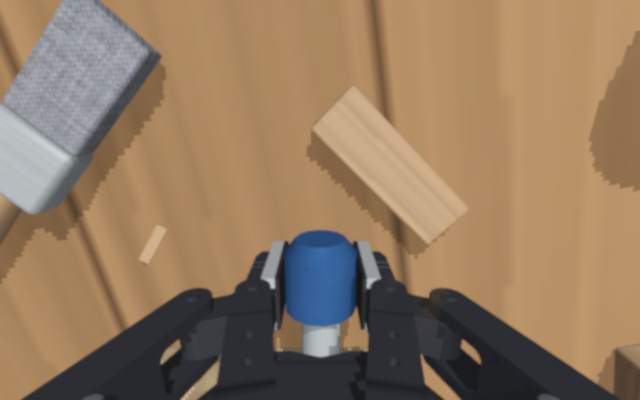

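View pics/s16c.png

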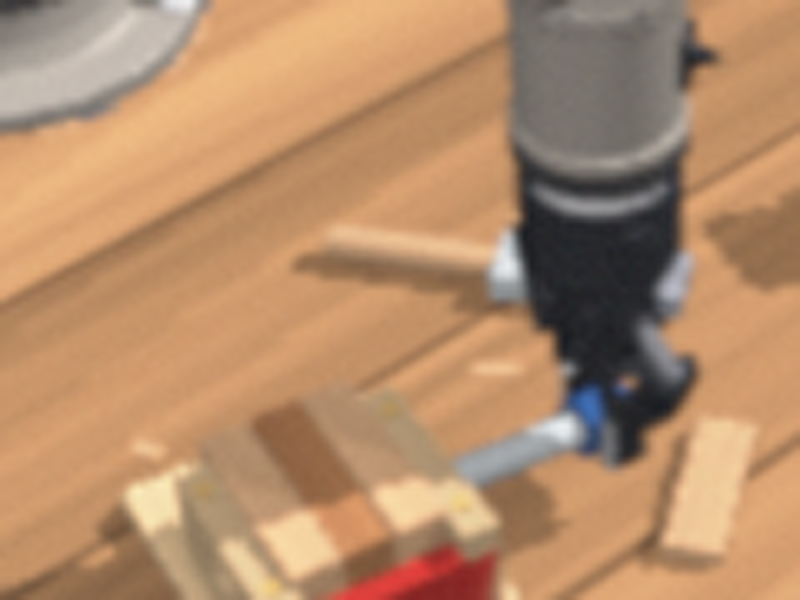

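Request:
apply_moves --deltas '[{"xyz": [-0.0004,-0.0025,0],"turn": 0},{"xyz": [-0.0004,-0.0025,0],"turn": 0},{"xyz": [-0.0005,-0.003,0],"turn": 0},{"xyz": [-0.0005,-0.003,0],"turn": 0},{"xyz": [-0.0005,-0.003,0],"turn": 0},{"xyz": [-0.0005,-0.003,0],"turn": 0}]'

```text
clock: 18.33
tcp_pos: [0.5321, -0.0036, 0.2047]
orientation: [2.404, 2.022, -0.0]
contact_force: [-0.9, -0.0, -2.9]
grip_width: 0.0302
```

Request:
apply_moves --deltas '[{"xyz": [-0.0005,-0.003,0],"turn": 0},{"xyz": [-0.0005,-0.003,0],"turn": 0},{"xyz": [-0.0005,-0.003,0],"turn": 0},{"xyz": [-0.0005,-0.003,0],"turn": 0},{"xyz": [-0.0005,-0.003,0],"turn": 0},{"xyz": [-0.0005,-0.003,0],"turn": 0}]'

```text
clock: 18.83
tcp_pos: [0.5297, -0.0194, 0.2051]
orientation: [-2.401, -2.023, -0.004]
contact_force: [-0.5, 10.0, 3.4]
grip_width: 0.0303
```

Request:
apply_moves --deltas '[{"xyz": [-0.0005,-0.003,0],"turn": 0},{"xyz": [-0.0005,-0.003,0],"turn": 0},{"xyz": [-0.0005,-0.003,0],"turn": 0},{"xyz": [-0.0005,-0.003,0],"turn": 0},{"xyz": [-0.0005,-0.003,0],"turn": 0}]'

```text
clock: 19.25
tcp_pos: [0.528, -0.0309, 0.2057]
orientation: [-2.395, -2.024, -0.01]
contact_force: [-0.9, 22.1, 11.9]
grip_width: 0.0302
```

Contact force is rising about when the nose reaches the far cheek. Stopping to look.

```bash
python3 snap.py wrist w17;python3 snap.py scene s17 220 130 120 90;python3 snap.py top t17 310 170 120 90
```

```text
19.25 [ 0.528  -0.0309  0.2057] [ 9.86e-01 -1.67e-01 -4.00e-04] [-0.91 22.12 11.91] 0.030240467707042768 [-0.4   0.57  0.44  2.07 -0.44  0.59  0.18]
19.3 [ 0.5279 -0.0316  0.2057] [ 9.859e-01 -1.675e-01 -2.000e-04] [-0.93 16.87 10.89] 0.03079953482459078 [-0.4   0.57  0.44  2.07 -0.44  0.59  0.18]
scale 6.666666666666667
19.35 [ 0.5279 -0.0316  0.2058] [ 9.858e-01 -1.677e-01 -2.000e-04] [-0.85 17.24 10.4 ] 0.030280569400134256 [-0.4   0.57  0.44  2.07 -0.44  0.59  0.18]
scale 6.666666666666667
```

View pics/w17.png

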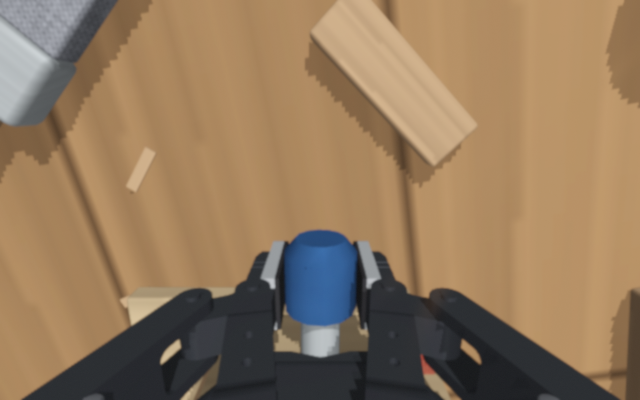

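View pics/s17c.png

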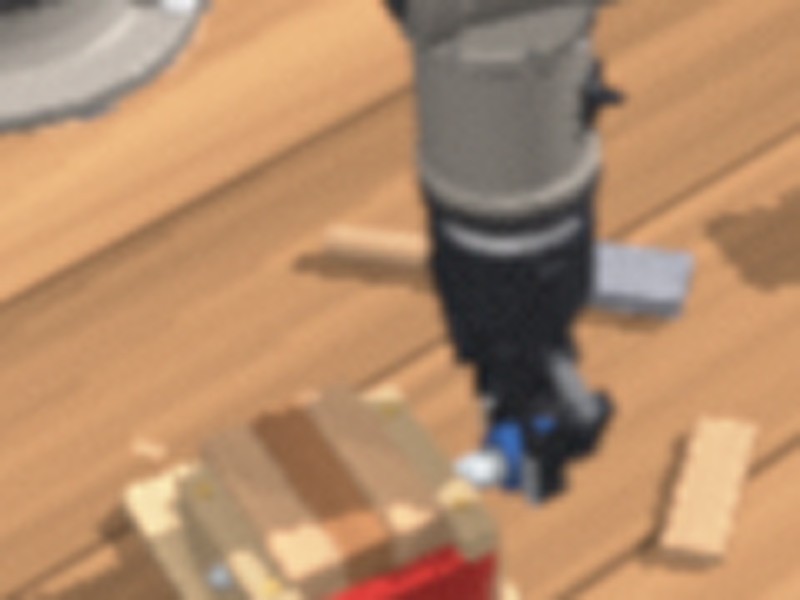

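View pics/t17c.png

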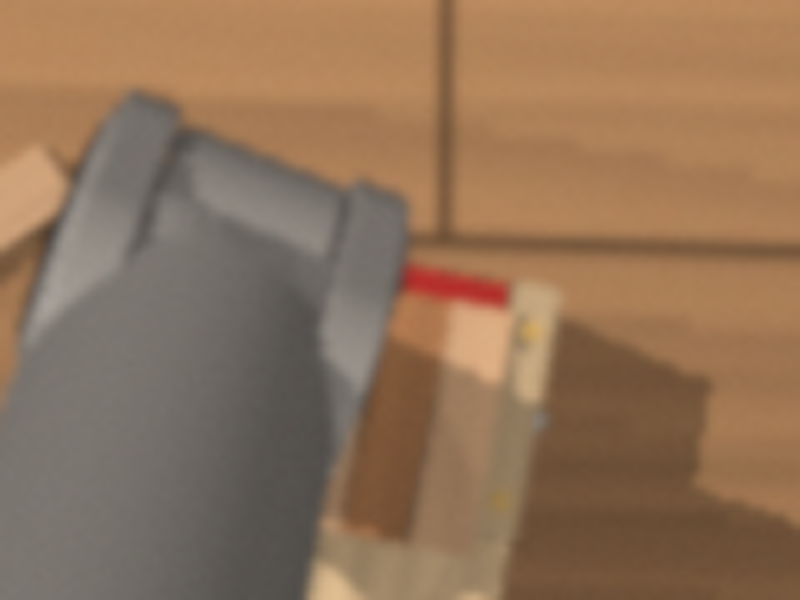

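The nose is already showing beyond the far cheek, at (540,420) in the top crop, so it is only rubbing. The tool is being pushed up, so I'll raise slightly to relieve it.

Request:
apply_moves --deltas '[{"xyz": [0,0,0.001],"turn": 0},{"xyz": [0,0,0.001],"turn": 0},{"xyz": [0,0,0],"turn": 0}]'

```text
clock: 19.65
tcp_pos: [0.5265, -0.0362, 0.2068]
orientation: [-2.404, -2.023, -0.0]
contact_force: [0.0, 1.2, -3.1]
grip_width: 0.031
```

Request:
apply_moves --deltas '[{"xyz": [-0.0004,-0.0025,0],"turn": 0},{"xyz": [-0.0004,-0.0025,0],"turn": 0},{"xyz": [-0.0004,-0.0025,0],"turn": 0},{"xyz": [-0.0004,-0.0025,0],"turn": 0}]'

```text
clock: 19.98
tcp_pos: [0.5253, -0.0459, 0.2068]
orientation: [-2.403, -2.022, -0.001]
contact_force: [-0.1, 6.7, 1.2]
grip_width: 0.0303
```

Request:
apply_moves --deltas '[{"xyz": [-0.0003,-0.002,0],"turn": 0},{"xyz": [-0.0003,-0.002,0],"turn": 0},{"xyz": [-0.0002,-0.001,0],"turn": 0}]'

```text
clock: 20.23
tcp_pos: [0.5246, -0.0506, 0.207]
orientation: [-2.403, -2.022, -0.002]
contact_force: [-0.6, 8.3, 3.5]
grip_width: 0.0311
```

```bash
python3 snap.py wrist w18;python3 snap.py top t18 310 170 120 90
```

```text
20.2333 [ 0.5246 -0.0506  0.207 ] [ 0.9853 -0.171  -0.    ] [-0.59  8.35  3.53] 0.03113653891012062 [-0.37  0.56  0.45  2.08 -0.43  0.59  0.21]
20.2833 [ 0.5245 -0.0507  0.207 ] [ 0.9852 -0.1711  0.    ] [0.31 7.96 2.18] 0.030749949184905794 [-0.37  0.56  0.45  2.08 -0.43  0.59  0.21]
scale 6.666666666666667
```

View pics/w18.png

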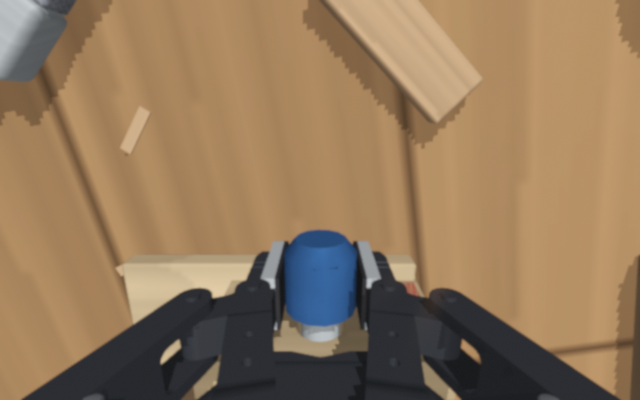

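Request:
apply_moves --deltas '[{"xyz": [0,0,0.001],"turn": 0},{"xyz": [-0.0002,-0.001,0],"turn": 0},{"xyz": [-0.0002,-0.001,0],"turn": 0},{"xyz": [-0.0002,-0.001,0],"turn": 0}]'

```text
clock: 20.67
tcp_pos: [0.5234, -0.0549, 0.2075]
orientation: [2.405, 2.021, -0.001]
contact_force: [0.3, 1.2, -3.6]
grip_width: 0.0304
```

Request:
apply_moves --deltas '[{"xyz": [-0.0002,-0.001,0],"turn": 0},{"xyz": [-0.0002,-0.001,0],"turn": 0}]'

```text
clock: 20.83
tcp_pos: [0.5231, -0.0566, 0.2076]
orientation: [2.404, 2.022, -0.001]
contact_force: [0.4, 1.7, -4.1]
grip_width: 0.0303
```

Request:
apply_moves --deltas '[{"xyz": [-0.0002,-0.001,0],"turn": 0},{"xyz": [-0.0002,-0.001,0],"turn": 0}]'

```text
clock: 21.0
tcp_pos: [0.5229, -0.058, 0.2076]
orientation: [-2.404, -2.022, -0.0]
contact_force: [0.3, 4.9, -3.3]
grip_width: 0.0304
```

Request:
apply_moves --deltas '[{"xyz": [-0.0002,-0.001,0],"turn": 0},{"xyz": [-0.0002,-0.001,0],"turn": 0},{"xyz": [0,0,0],"turn": 0}]'

```text
clock: 21.25
tcp_pos: [0.5228, -0.0585, 0.2077]
orientation: [-2.401, -2.023, -0.002]
contact_force: [1.0, 7.2, -3.3]
grip_width: 0.0307
```

```bash
python3 snap.py wrist w19;python3 snap.py scene s19 220 130 120 90
```

```text
21.25 [ 0.5228 -0.0585  0.2077] [ 9.855e-01 -1.696e-01 -4.000e-04] [ 0.97  7.2  -3.33] 0.030739954917022236 [-0.36  0.56  0.45  2.08 -0.43  0.59  0.22]
21.3 [ 0.5228 -0.0584  0.2077] [ 9.855e-01 -1.695e-01 -5.000e-04] [ 1.18  7.75 -2.87] 0.030508757560090798 [-0.36  0.56  0.45  2.08 -0.43  0.59  0.22]
scale 6.666666666666667
```

View pics/w19.png

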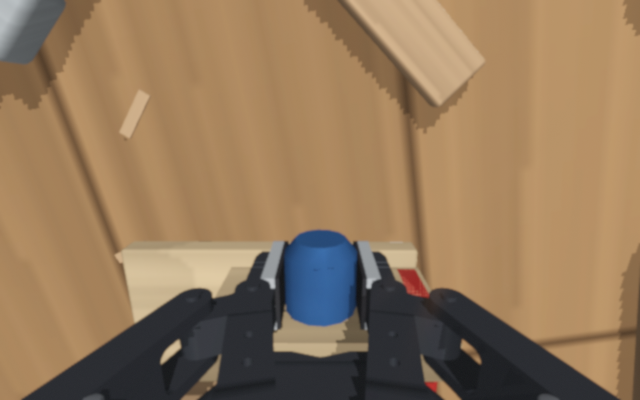

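View pics/s19c.png

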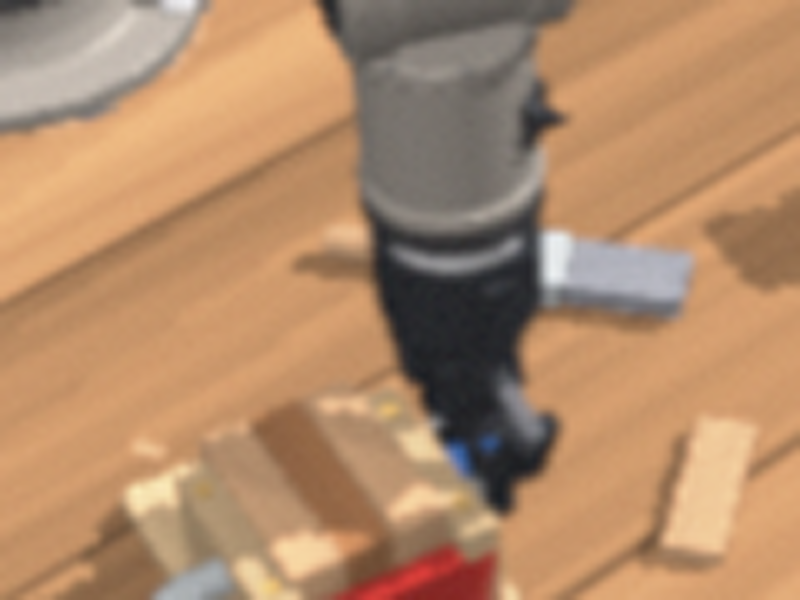

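The knob appears seated: no shaft is visible and the force rises while the TCP stalls. One more small press to confirm.

Request:
apply_moves --deltas '[{"xyz": [-0.0002,-0.001,0],"turn": 0},{"xyz": [-0.0002,-0.001,0],"turn": 0},{"xyz": [-0.0002,-0.001,0],"turn": 0},{"xyz": [0,0,0],"turn": 0}]'

```text
clock: 21.68
tcp_pos: [0.5227, -0.0591, 0.2077]
orientation: [-2.397, -2.025, -0.006]
contact_force: [1.7, 14.0, -1.4]
grip_width: 0.0303
```

Request:
apply_moves --deltas '[{"xyz": [0.0003,0.002,0],"turn": 0},{"xyz": [0.0003,0.002,0],"turn": 0},{"xyz": [0,0,0],"turn": 0}]'

```text
clock: 21.93
tcp_pos: [0.5228, -0.0582, 0.2077]
orientation: [-2.402, -2.024, -0.001]
contact_force: [1.0, 6.9, -4.0]
grip_width: 0.0309
```

Request:
apply_moves --deltas '[{"xyz": [0,0,0],"turn": 0},{"xyz": [0,0,0],"turn": 0},{"xyz": [0,0,0],"turn": 0},{"xyz": [0,0,0],"turn": 0},{"xyz": [0,0,0],"turn": 0},{"xyz": [0,0,0],"turn": 0}]' --claw -1

```text
clock: 22.43
tcp_pos: [0.5225, -0.0595, 0.2078]
orientation: [2.404, 2.022, -0.0]
contact_force: [-0.2, -0.1, -0.8]
grip_width: 0.0852
```

```bash
python3 snap.py wrist w20
```

```text
22.4333 [ 0.5225 -0.0595  0.2078] [ 9.852e-01 -1.716e-01  2.000e-04] [-0.22 -0.13 -0.82] 0.08524473422557378 [-0.36  0.56  0.45  2.08 -0.43  0.59  0.22]
```

View pics/w20.png

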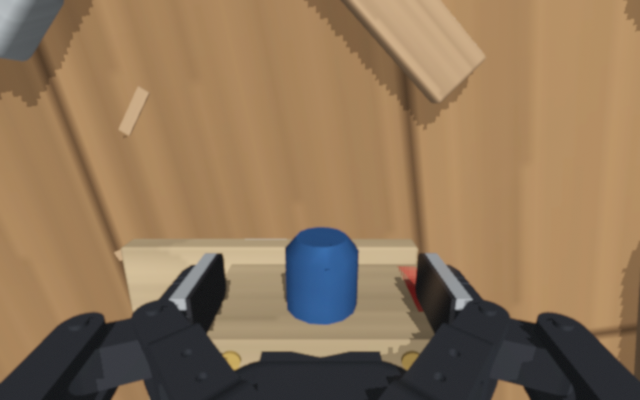

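Released with zero force. Going straight up and taking checking views.

Request:
apply_moves --deltas '[{"xyz": [0,0,0.01],"turn": 0},{"xyz": [0,0,0.02],"turn": 0},{"xyz": [0,0,0.03],"turn": 0},{"xyz": [0,0,0.035],"turn": 0},{"xyz": [0,0,0.035],"turn": 0},{"xyz": [0,0.02,0.035],"turn": 0},{"xyz": [0,0.03,0.025],"turn": 0},{"xyz": [0,0.03,0],"turn": 0},{"xyz": [0,0.03,0],"turn": 0},{"xyz": [0,0,0],"turn": 0},{"xyz": [0,0,0],"turn": 0}]'

```text
clock: 23.4
tcp_pos: [0.5222, 0.0526, 0.3983]
orientation: [-2.4, -2.027, -0.001]
contact_force: [-0.6, -1.3, -0.6]
grip_width: 0.0853
```

```bash
python3 snap.py wrist w21;python3 snap.py scene s21 200 140 120 90;python3 snap.py top t21 310 170 120 90
```

```text
23.4 [0.5222 0.0526 0.3983] [ 9.859e-01 -1.673e-01  3.000e-04] [-0.61 -1.28 -0.58] 0.08531042540760181 [-0.72  0.26  0.6   1.95 -0.18  0.98 -0.2 ]
23.45 [0.5222 0.0509 0.3981] [ 9.854e-01 -1.700e-01  2.000e-04] [-0.23 -0.65  0.35] 0.08520084024118896 [-0.72  0.26  0.6   1.95 -0.18  0.98 -0.2 ]
scale 6.666666666666667
23.5 [0.5223 0.0499 0.398 ] [ 9.851e-01 -1.720e-01  1.000e-04] [-0.17 -0.5  -0.38] 0.08560697837449348 [-0.71  0.26  0.6   1.95 -0.18  0.98 -0.2 ]
scale 6.666666666666667
```

View pics/w21.png

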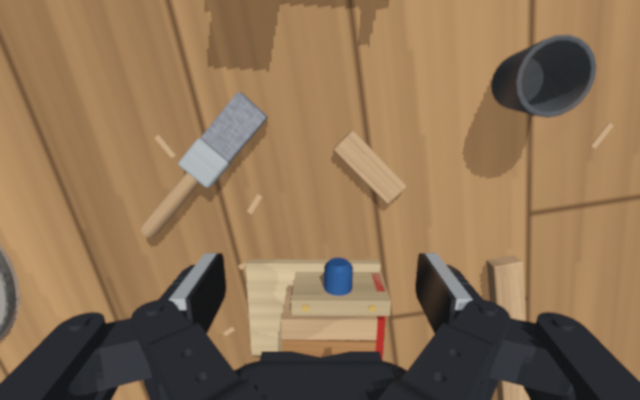

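View pics/s21c.png

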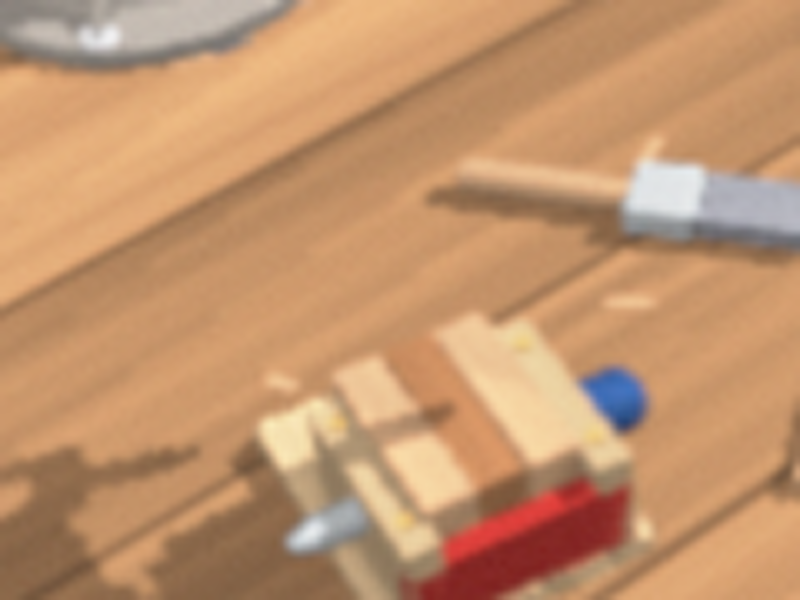

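View pics/t21c.png

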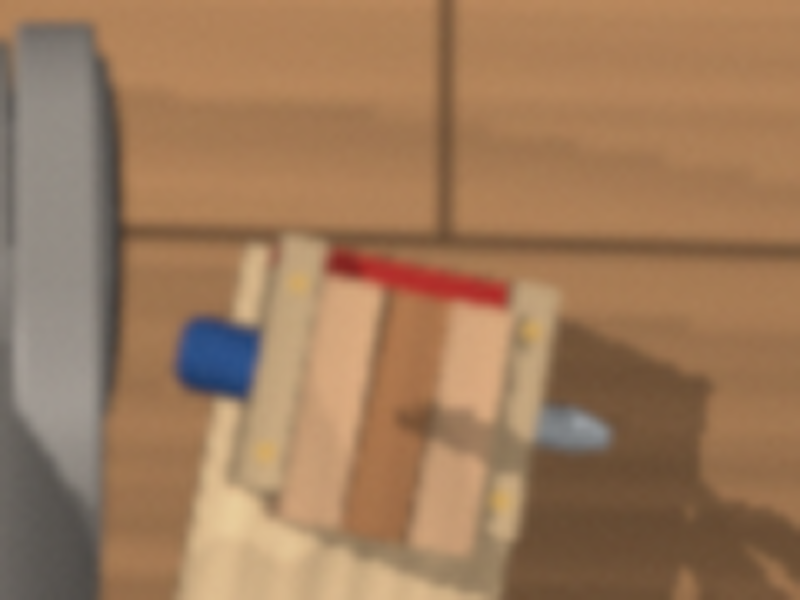

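The knob sits tight on the +y cheek at (215,360) and the nose is out beyond the far cheek at (610,438). Quantifying.

```bash
python3 - <<'E'
from h import *
import pickle
mt,_=pickle.load(open("pics/t21.pkl","rb"));ms,_=pickle.load(open("pics/s21.pkl","rb"));mw,_=pickle.load(open("pics/w21.pkl","rb"))
qt=lambda c:np.array([(c[0]+.5)*.15-.5+310,(c[1]+.5)*.15-.5+170])
def J(X,p=(.5081,-.1308),yaw=-.1638):
  c,s=np.cos(yaw),np.sin(yaw);d=X[:2]-np.array(p);return (1e3*np.array([c*d[0]+s*d[1],-s*d[0]+c*d[1],X[2]])).round(1)
for n,c,z in(("nose",(611,438),.052),("tail",(178,352),.055),("knobside mid",(215,358),.052)): print(n,J(toz(mt,*qt(c),z)))
yaw=-.1638;c,s=np.cos(yaw),np.sin(yaw)
for X in((0,-92.5,52),(0,89.5,52),(-60,-37.5,80),(40,-37.5,80),(40,37.5,80),(-60,37.5,80),(54,57.5,74),(-50,-57.5,74)):
  x,y,z=np.array(X)/1e3;P=[.5081+c*x-s*y,-.1308+s*x+c*y,z]
  c2,s2=np.cos(-.171),np.sin(-.171);P2=[.5105+c2*x-s2*y,-.129+s2*x+c2*y,z]
  print(X,"top",((proj(mt,P)-[310,170]+.5)/.15-.5).round(0),"scene",((proj(ms,P2)-[200,140]+.5)/.15-.5).round(0))
E
```

```text
nose [ -0.7 -93.   52. ]
tail [-0.6 90.6 55. ]
knobside mid [ 0.1 74.9 52. ]
(0, -92.5, 52) top [610. 436.] scene [290. 541.]
(0, 89.5, 52) top [181. 351.] scene [637. 386.]
(-60, -37.5, 80) top [467. 556.] scene [336. 371.]
(40, -37.5, 80) top [510. 312.] scene [432. 509.]
(40, 37.5, 80) top [329. 276.] scene [580. 443.]
(-60, 37.5, 80) top [284. 520.] scene [478. 311.]
(54, 57.5, 74) top [286. 234.] scene [634. 453.]
(-50, -57.5, 74) top [517. 541.] scene [307. 410.]
```

```bash
python3 -c "
from bench import r,readout
print(r.hand_in(), readout.get_obs()['clock'])"
```

```text
the job is handed in; nothing more can be done
the job is handed in; nothing more can be done
```

I pushed the three blanks back against the stop, put the pin through the jig and all three blanks, and handed the job in at about 24 s. The hand-in gave no verdict.

- **Blanks:** after the push the wrist camera put their ends at −60 and +40 mm in the jig frame, within about 1 mm. In the last pictures their corners were still where they should be.
- **Pin start:** I gripped the shaft about 50 mm from the shoulder and set the nose about 81 mm into the jig. I then let go and took it again by the knob.
- **Sending it home:** the nose rubbed at the far cheek, with up to about 25 N on the tool. Raising the tool about 3 mm in all freed it. I then pressed until the shoulder stalled at about 14 N, released it and backed the arm clear.
- **Last checks (top camera, jig frame):** the nose was at x −0.7 and y −93.0 mm (ideal −92.5). The knob's end was at y 90.6 mm (ideal 89.5), so the shoulder is within about 1 mm of the cheek. The tool read near-zero force with the fingers open.
- **Disagreements:** the top and wrist cameras differ by about 3 mm on where the jig stands. The scene camera shows the nose about 1–2 mm lower than predicted. Both are inside the tolerances.
- **Other things on the bench:** I never touched them. The brush, wedge, inkpot and strip look unmoved, but I did not measure them, and the hammer, square and glue were not rechecked at the end.

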